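Square chocolate boxes into the counter rack and shut its guard

TASK

Slide the rack's clear guard fully open. Stand every chocolate box (two or three are on the counter) upright in the rack, narrow end to the front, as one tight row with no gaps: the first pushed flush into the corner against both fences, each next one flush against the back fence and the box before it, any order. Then slide the guard fully shut again in front of them, and leave the rubber stamp where it stands.

Things in the scene. Friction and masses are not known exactly. Their poses are not given: they have to be found in the camera images.
- rack: Fixed wooden display rack. Frame: origin on the counter below the inside corner of its two fences; x to the rear (away from the robot), y left, z up. Floor board: top at z=6 mm, x -136 to 14, y -390 to 14 mm. Back fence: inner face x=0, 12 mm thick, as long as the board. End fence: inner face y=0, 14 mm thick, x -109 to 0. Fence tops z=46 mm. The right end is open.
- rack_corner (a point): Inside corner of the two fences, at floor level (rack 0, 0, 6 mm). Boxes stand at x<0, y<0 from it, own y (86-98 mm) along rack x and own x (55 mm) along rack y; in a tight row their centres lie at rack y = -27.5, -82.5, -137.5 mm.
- rack_track (a point): Middle of the guard's track (rack -119, -190, 10 mm): two aluminium lips 4 mm above the floor, at rack x -110 to -115 and -124 to -128 mm, full length of the rack; a box has 110 mm between back fence and track. A fixed card holder (40 x 98 mm, top z=70 mm) stands on the floor at rack x=-35, y=-335 mm.
- guard (a joint): Travel of the clear guard in m: 0 shut, 0.20 fully open; it slides along the rack's -y (to the right). The pane is 185 mm long, 5 mm thick, stands at rack x=-119 mm, top at z=72 mm; shut it spans rack y=0 to -185 mm, right in front of the boxes. Slides with light friction (about 1.2 N) and stays where it is left.
- guard_handle (a point): Grip point on the guard's black upright finger post: 12 mm wide along rack y, 16 mm along rack x, rising from z=46 to 96 mm; this point is on its axis at z=85 mm, 31 mm in front of the pane (rack x=-150 mm), at the middle of the pane's length. Take it from above, fingers either side along rack y.
- box_lilac: Printed chocolate box, lilac waves with a white disc, 55 (own x) x 92 (own y) x 83 mm high, about 110 g, origin at the centre of its underside. Grasp across its 55 mm. May be absent (None).
- box_pink: Printed chocolate box, pink and mint, 55 (own x) x 86 (own y) x 80 mm high, about 110 g, origin at the centre of its underside. Grasp across its 55 mm. May be absent (None).
- box_blue: Printed chocolate box, white with blue and orange lozenges and a black band, 55 (own x) x 98 (own y) x 86 mm high, about 110 g, origin at the centre of its underside. Grasp across its 55 mm. May be absent (None).
- stamp: Loose rubber stamp, 30 x 30 x 60 mm, black knob on a small wooden block, origin under its centre; to be left alone.

How it is judged:
By the outcome, as a careful person would: the job done as asked, in the order asked, and still so for the second after the job is handed in, with the robot touching nothing.
Of box_lilac, box_pink, box_blue only 2 to 3 are there at a start; the rules pass over those that are not, and their reading is None.
At some moment in a run one of box_lilac, box_pink, box_blue may be knocked a few centimetres aside while the robot is not near it.
It also fails if it takes over 210 s, if anything falls off the work surface, if the arm or the gripper's body presses on something with over 40 N, if the wrist force passes 120 N, or if a joint passes its speed limit or range.

ROBOT

A 7-joint arm with a two-finger parallel gripper is mounted at the origin on a cart in front of the work surface, level with it; the furniture and walls round the work are solid. World frame = base frame: x ahead of the robot, y to its left, z up, the work surface at z = 0. Lengths are in mm, angles in rad, forces in N, time in s.
With the tool pointing down it reaches from about 350 to 900 mm from the base axis. Payload 7.2 kg.
Tool frame: the origin (TCP) lies at the very end of the fingers, on their centre line; the grasp point (between the pads) lies 19 mm behind it (tcp_to_grasp is the distance from the TCP to the grasp point, in mm); z points along the fingers, y is the line along which they close (so a half turn about z gives the same grasp; the last joint's range is limited). The gripper opens to 85 mm and grips with 20 to 120 N. Pads are 22 mm wide; open, the fingers measure 114 mm over their backs; the gripper's body (76 mm by 85 mm) begins 54 mm behind the grasp point. The pads swing forward as they close: fully open they stand 13 mm farther back than shut.
Start: joints at [-1.22, 0.411, -0.013, 1.596, 0.006, 1.134, -0.082], TCP at [254.175, 570.985, 231.297] pointing down, gripper open.
Joint ranges: [-2.95, 2.95], [-0.29, 1.99], [-1.47, 1.44], [0.14, 2.54], [-1.03, 4.17], [0.13, 1.85], [-2.86, 2.86]. Speed limits (rad/s): [2.39, 2.39, 3.01, 3.01, 3.14, 3.14, 3.14].

INTERFACE

Orientations are given as a unit quaternion [x, y, z, w].
In Python, from cell import get_state, read_camera, hand_in, tcp_to_grasp gives the robot as it stands.
- The arm moves only by the tool move_arm, never from a script. Its argument "plan" is a list of rows, each an object with "linear": the shift along the tool's x, y, z in cm, a list of three; "delta_rot": the turn, a rotation vector about the tool's x, y, z in degrees, a list of three. In form: [{"linear": [x, y, z], "delta_rot": [rx, ry, rz]}, ...]. A call has 1 to 5 rows; each row is the pose to reach, as a shift and turn from the pose commanded when the call began, along the tool's axes at that moment; what a row does not reach only later rows make up. A row lasts 1/10 s, in which the tool goes at most 50 mm and 8.59 degrees, less where a joint would pass 70% of its speed; a pose out of reach is approached as far as the arm can. A call with a gripper value outside its range is refused whole. "hand" is the gripper's target within -1 to 1 (fully open at 1, half-way at 0, shut at -1), set as the call begins (left out, the last holds). The fingers move at their own pace and stop on an object; the grip force is fixed at half the most. Time passes only in rows, so rows that repeat a pose let the fingers close. It gives the time, the measured TCP pose, the force, the opening and the grip force at its end, in the units of the state.
- get_state(): the state, without advancing time (a new reading comes with each control period).
- read_camera(name): name is "scene" or "side" or "wrist"; returns a dict with "color" (384x512x3 uint8, red, green, blue), "fx", "fy", "cx", "cy" (pixels), "world_from_camera" (4x4, takes a point from camera to world coordinates). Camera axes: x right, y down, z forward; pixel columns grow to the right and rows downward; lengths in mm; the calibration is good to about 2 mm. A picture is of the moment at which its call begins. There is no depth.
- hand_in(): hands the job in; it is judged then, once.
The state is a dict: "clock": time; "q": joint angles; "qvel": joint speeds; "tau": joint torques, N m; "tool_pos": TCP position; "tcp_rot": TCP orientation; "wrist_force": force on the tool from outside, world axes, zero at the start; "wrist_torque": the same for the moment, N m; "gripper_width": finger opening in mm; "gripper_force": force on a finger pad.
Only numpy, scipy, OpenCV 4.12 (cv2) and the standard library are available. Lean on these libraries where they do the work, as an engineer would, in place of code of your own. Each camera call takes 0.05 s, during which the arm holds its last target. There are 200 camera calls.

## Working session

There is one attempt and no reset: what is moved stays moved. The work goes in short steps, Python scripts to look and compute and a tool call to move; the robot and the scene stay as the last step left them, time stands still between calls to the robot, and variables do not carry over. Pictures are saved under pics/ and viewed, at most 14 in all, crops included, and the job is handed in when it is done.

Besides the shell and the picture viewer there is one more tool, called after "Request:" by a JSON object that holds its "fn" and its "kwargs", one argument or row to a line. move_arm: Moves the arm, as the interface text tells. Its arguments: {"type":"object","properties":{"plan":{"type":"array","items":{"type":"object","properties":{"linear":{"type":"array","items":{"type":"number"}},"delta_rot":{"type":"array","items":{"type":"number"}}}}},"hand":{"type":"number"}},"required":["plan"]}

```bash
ls; mkdir -p pics; cat > h.py <<'E'
import numpy as np, cv2
from cell import *
from scipy.spatial.transform import Rotation as R
def shot(n,f=None):
    c=read_camera(n)
    if f: cv2.imwrite(f,c["color"][:,:,::-1])
    return c
def ray(c,u,v,z):
    T=np.array(c["world_from_camera"]); d=T[:3,:3]@np.array([(u-c["cx"])/c["fx"],(v-c["cy"])/c["fy"],1]); o=T[:3,3]
    return o+d*(z-o[2])/d[2]
def proj(c,p):
    T=np.linalg.inv(np.array(c["world_from_camera"])); q=T[:3,:3]@np.array(p,float)+T[:3,3]
    return np.array([c["fx"]*q[0]/q[2]+c["cx"],c["fy"]*q[1]/q[2]+c["cy"]])
E
python3 - <<'E'
from h import *
a=shot("scene");b=shot("side");w=shot("wrist")
for n,c in(("scene",a),("side",b),("wrist",w)): 
    print(n,c["fx"],np.round(c["world_from_camera"],3).tolist())
cv2.imwrite("pics/a.png",cv2.resize(a["color"],(800,600))[:,:,::-1])
cv2.imwrite("pics/b.png",cv2.resize(b["color"],(800,600))[:,:,::-1])
cv2.imwrite("pics/w.png",w["color"][:,:,::-1])
print(get_state(),tcp_to_grasp)
E
```

```text
pics
scene 436.4287485132092 [[0.753, -0.275, 0.598, -80.58], [-0.657, -0.352, 0.666, -622.121], [0.028, -0.895, -0.446, 546.56], [0.0, 0.0, 0.0, 1.0]]
side 398.45493969934057 [[-0.999, -0.042, 0.027, 494.832], [-0.045, 0.524, -0.851, 821.34], [0.021, -0.851, -0.525, 567.164], [0.0, 0.0, 0.0, 1.0]]
wrist 266.8853274538232 [[0.407, 0.878, 0.253, 189.216], [0.914, -0.391, -0.113, 599.215], [-0.001, 0.277, -0.961, 372.12], [0.0, 0.0, 0.0, 1.0]]
{'clock': 0.15, 'q': array([-1.22020661,  0.41171246, -0.01272851,  1.59681778,  0.00559045,
        1.13431333, -0.0822243 ]), 'qvel': array([-0.0011737 , -0.00258024, -0.00183258, -0.00207156, -0.00156939,
        0.00052575, -0.00180895]), 'tau': array([ 1.80955532e-03, -6.01036835e+01,  6.83028549e-01, -2.99645019e+01,
        1.38677549e-02,  7.89611950e-03, -1.49084320e-05]), 'tool_pos': array([254.02699157, 570.64360837, 230.66239729]), 'tcp_rot': array([ 2.07862955e-01,  9.78157770e-01, -6.00751571e-04, -9.20008883e-05]), 'wrist_force': array([-0.07459671,  0.2885369 ,  0.29281832]), 'wrist_torque': array([ 0.00133757, -0.00701471, -0.01969282]), 'gripper_force': 0.0, 'gripper_width': 85.35293461560397} 18.700000000000003
```

View pics/a.png

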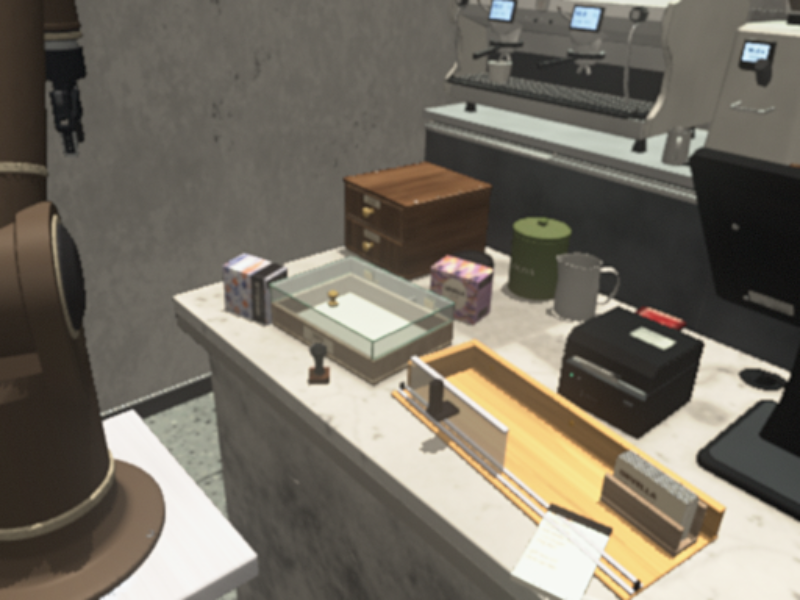

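View pics/b.png

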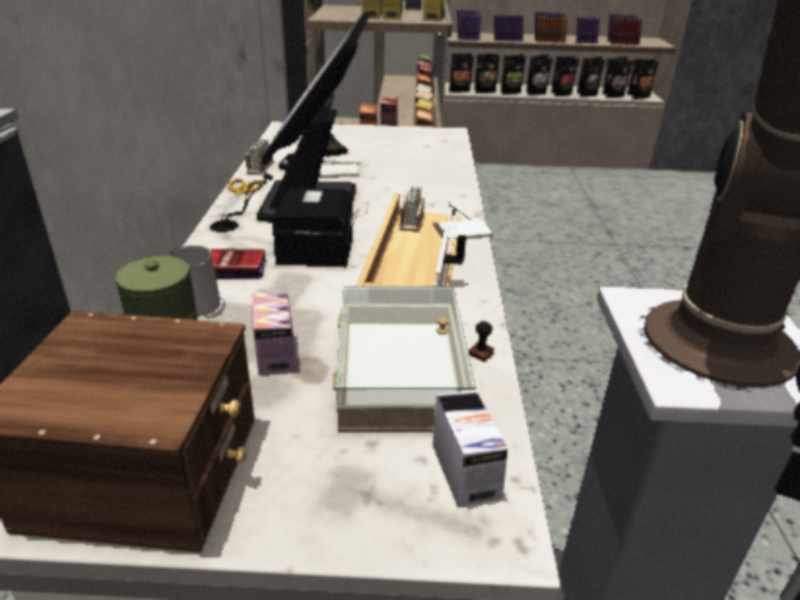

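The scene view shows the blue box at (253,288), the lilac box at (462,288), the stamp at (318,363) and the guard handle at (437,398). The guard is shut. I'll zoom in for pixel picks.

```bash
python3 - <<'E'
from h import *
a=shot("scene");b=shot("side")
def crop(c,x0,y0,x1,y1,f,s):
    cv2.imwrite(f,cv2.resize(c["color"][y0:y1,x0:x1],None,fx=s,fy=s,interpolation=cv2.INTER_CUBIC)[:,:,::-1])
crop(a,240,205,480,384,"pics/a2.png",3.33)
crop(a,130,140,330,290,"pics/a3.png",4)
crop(b,140,110,340,260,"pics/b2.png",4)
crop(b,140,180,340,330,"pics/b3.png",4)
E
```

```text
(no output)
```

View pics/a2.png

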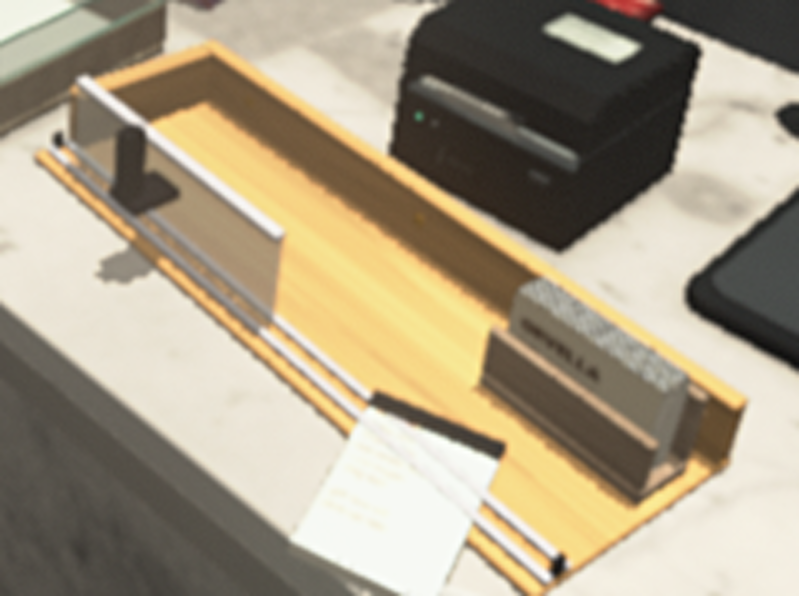

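View pics/a3.png

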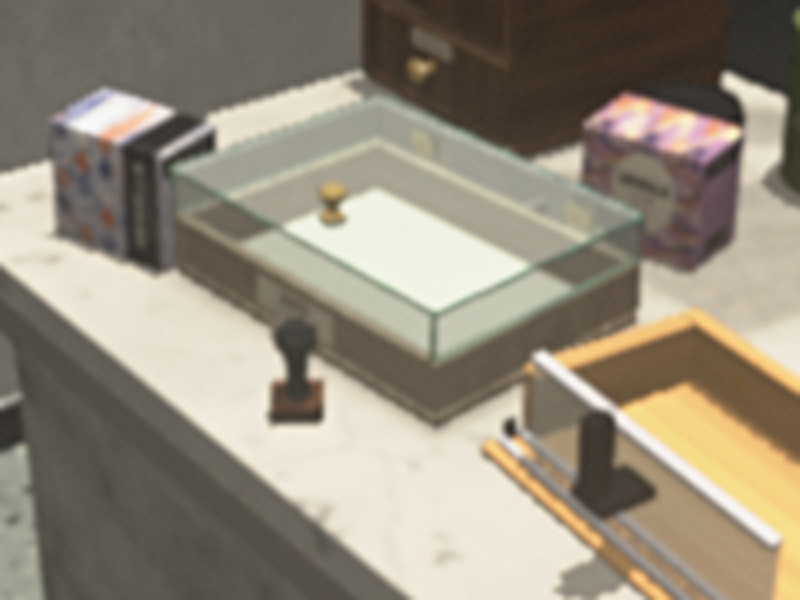

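View pics/b2.png

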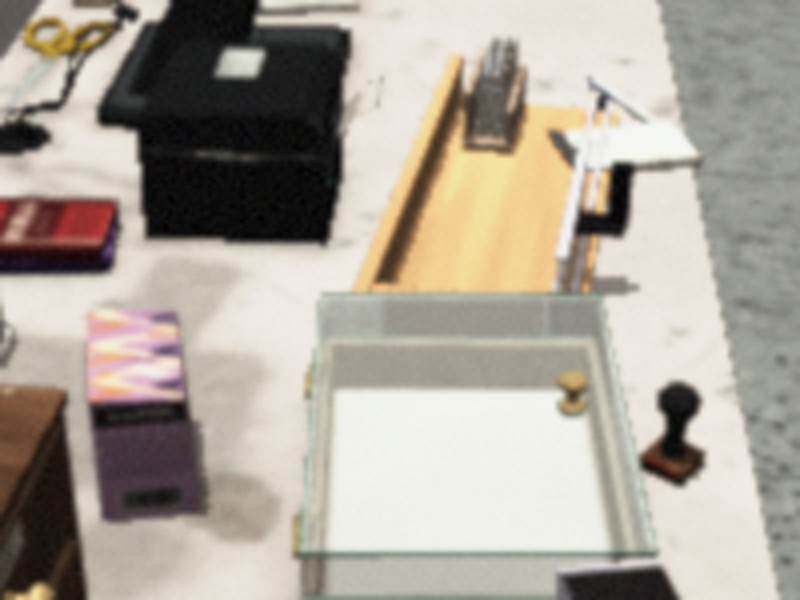

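View pics/b3.png

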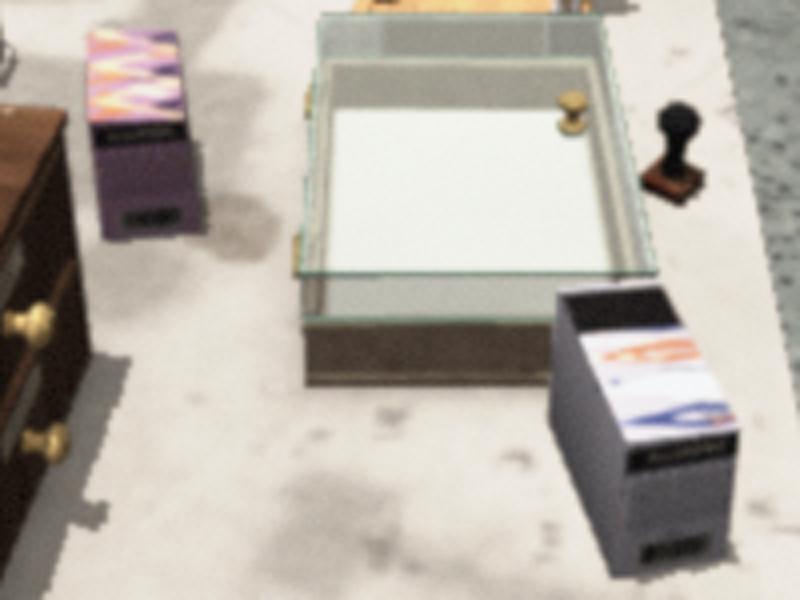

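The crops show two boxes, with the pink one absent. The lilac box top has corners at b3 (88,32)…(185,125) and the blue box top has (555,288)…(740,435). The rack corners are clear in a2, and a sheet lies across the track at its right end.

```bash
cat > m.py <<'E'
from h import *
from scipy.optimize import least_squares
a=shot("scene");b=shot("side")
def P(c,x0,y0,s,u,v): return ((u+.5)/s-.5+x0,(v+.5)/s-.5+y0)
A2=lambda u,v:P(a,240,205,3.33,u,v); A3=lambda u,v:P(a,130,140,4,u,v); B2=lambda u,v:P(b,140,110,4,u,v); B3=lambda u,v:P(b,140,180,4,u,v)
obs=[(a,A2(212,42),(12,14,46)),(a,A2(747,402),(12,-390,46)),(a,A2(37,155),(-136,14,6)),(a,A2(207,102),(0,0,6)),(a,A2(727,462),(14,-390,6)),
 (a,A2(283,236),(-119,-185,72)),(a,A2(82,78),(-119,0,72)),(b,B2(462,57),(0,-390,46))]
def W(p,r): c,s=np.cos(p[2]),np.sin(p[2]); return np.array([p[0]+c*r[0]-s*r[1],p[1]+s*r[0]+c*r[1],r[2]])
f=lambda p:np.concatenate([proj(c,W(p,r))-u for c,u,r in obs])
s=least_squares(f,[600,100,0],x_scale=[100,100,.1],loss="soft_l1")
print("rack",s.x,np.degrees(s.x[2])); print(np.round(f(s.x).reshape(-1,2),1).tolist())
np.save("rack.npy",s.x)
for n,z,pts in(("lilac",83,[B3(88,32),B3(178,32),B3(185,125),B3(92,125)]),("blue",86,[B3(556,288),B3(660,286),B3(740,435),B3(628,445)])):
    q=np.array([ray(b,*p,z)[:2] for p in pts]); print(n,q.round().tolist(),q.mean(0).round(1),np.linalg.norm(np.diff(q,axis=0,append=q[:1]),axis=1).round())
print("lilac scene",[ray(a,*A3(*p),83)[:2].round().tolist() for p in((585,125),(630,92),(745,130),(700,158))])
print("blue scene",[ray(a,*A3(*p),86)[:2].round().tolist() for p in((52,120),(105,88),(215,125),(165,152))])
print("stamp",ray(a,*A3(297,412),0).round())
print("paper z6",[ray(a,*A2(*p),8).round()[:2].tolist() for p in((375,393),(503,450),(290,540),(430,595))])
print("paper side z8",[ray(b,*B2(*p),8).round()[:2].tolist() for p in((553,132),(570,168),(680,122),(700,160))])
print("case z55 side",[ray(b,*B3(*p),90).round()[:2].tolist() for p in((320,15),(603,15),(655,272),(298,272))],"case bottom near",[ray(b,*B3(*p),0).round()[:2].tolist() for p in((305,383),(550,383))],"case sc",ray(a,*A3(435,425),0).round())
for r in((-150,-92.5,85),(-150,-292.5,85),(-46,-27.5,6),(-46,-82.5,6)): print(W(s.x,r).round(1))
print(proj(b,W(s.x,(-150,-92.5,96))))
E
python3 m.py
```

```text
rack [ 5.65935868e+02 -6.57594640e+01 -1.19797456e-01] -6.8638886207455485
[[0.4, -0.4], [1.6, -0.0], [-1.4, -0.0], [0.5, 0.8], [2.4, -0.2], [-4.4, -3.2], [-3.7, -2.4], [0.6, -1.4]]
lilac [[721.0, 49.0], [670.0, 45.0], [649.0, 137.0], [698.0, 141.0]] [684.7  93.2] [51. 95. 49. 95.]
blue [[456.0, 258.0], [408.0, 253.0], [382.0, 344.0], [429.0, 353.0]] [418.8 302.1] [48. 95. 47. 99.]
lilac scene [[647.0, 113.0], [709.0, 134.0], [724.0, 44.0], [670.0, 33.0]]
blue scene [[378.0, 322.0], [430.0, 347.0], [455.0, 253.0], [409.0, 237.0]]
stamp [381.  60.   0.]
paper z6 [[430.0, -312.0], [448.0, -377.0], [324.0, -346.0], [349.0, -405.0]]
paper side z8 [[443.0, -380.0], [430.0, -314.0], [336.0, -409.0], [326.0, -338.0]]
case z55 side [[589.0, 31.0], [425.0, 18.0], [411.0, 248.0], [575.0, 260.0]] case bottom near [[576.0, 238.0], [454.0, 230.0]] case sc [433.   2.   0.]
[ 406.  -139.7   85. ]
[ 382.1 -338.2   85. ]
[517.  -87.6   6. ]
[ 510.4 -142.2    6. ]
[295.09566002 151.42135358]
```

```bash
cat >> h.py <<'E'
def go(pos,ydeg,ref=None):
    "print tool-frame shift (cm) and z turn (deg) to bring TCP to pos, tool y at world angle ydeg (mod 180)"
    s=get_state(); r=R.from_quat(s["tcp_rot"]); M=r.as_matrix()
    cur=np.degrees(np.arctan2(M[1,1],M[0,1])); d=(ydeg-cur+90)%180-90
    print("lin cm",np.round(M.T@(np.array(pos)-s["tool_pos"])/10,2),"rz",round(-d,1),"alt",round(-d+180*np.sign(d),1),"| tilt z",M[:,2].round(3),"y",round(cur,1),"pos",s["tool_pos"].round(1),"t",s["clock"])
E
cat > m2.py <<'E'
exec(open("m.py").read().split("for n,z")[0].replace(" (a,A2(283,236),(-119,-185,72)),(a,A2(82,78),(-119,0,72)),",""))
for r in((-150,-92.5,85),(-150,-292.5,85)): print(W(s.x,r).round(1))
print("handle",ray(a,*A2(131,128),96).round(1),ray(b,*B2(622,165),96).round(1))
print("pane top ends",ray(a,*A2(82,78),72).round(1),ray(a,*A2(283,236),72).round(1), W(s.x,(-119,0,72)).round(1),W(s.x,(-119,-185,72)).round(1))
go((330,-130,220),83)
E
python3 m2.py
```

```text
rack [ 5.66556571e+02 -6.41540791e+01 -1.26112912e-01] -7.225737619359694
[[0.2, -0.7], [-0.0, -0.1], [-1.8, -0.7], [0.2, 0.4], [0.9, -0.3], [1.1, -1.2]]
[ 406.1 -137.1   85. ]
[ 381.  -335.5   85. ]
handle [ 406.8 -147.8   96. ] [ 405.7 -143.    96. ]
pane top ends [447.4 -63.5  72. ] [ 424.7 -246.3   72. ] [448.5 -49.2  72. ] [ 425.2 -232.7   72. ]
lin cm [-35.44 -60.95   1.13] rz -17.0 alt 163.0 | tilt z [-0. -0. -1.] y 66.0 pos [254.2 570.9 231.2] t 0.45
```

Request:
{"fn": "move_arm", "kwargs": {
  "plan": [
    {"linear":[-2.9,-3.8,0]},
    {"linear":[-5.8,-7.6,0]},
    {"linear":[-8.7,-11.4,0]},
    {"linear":[-11.6,-15.2,0]},
    {"linear":[-14.5,-19,0]}
  ],
  "hand": 1
}}

```text
invalid input
```

Request:
{"fn": "move_arm", "kwargs": {
  "plan": [
    {"linear":[-2.9,-3.8,0]},
    {"linear":[-5.8,-7.6,0]},
    {"linear":[-8.7,-11.4,0]},
    {"linear":[-11.6,-15.2,0]},
    {"linear":[-14.5,-19,0]}
  ]
}}

```text
invalid input
```

Request:
{"fn": "move_arm", "kwargs": {
  "plan": [
    {"linear":[-2.9,-3.8,0],"delta_rot":[0,0,-3.5]},
    {"linear":[-5.8,-7.6,0],"delta_rot":[0,0,-7]},
    {"linear":[-8.7,-11.4,0],"delta_rot":[0,0,-10.5]},
    {"linear":[-11.6,-15.2,0],"delta_rot":[0,0,-14]},
    {"linear":[-14.5,-19,0],"delta_rot":[0,0,-17]}
  ]
}}

```text
clock: 0.95
tool_pos: [309.6, 336.6, 231.4]
tcp_rot: [0.06, 0.998, 0.0, 0.0]
wrist_force: [1.2, 0.3, 0.1]
gripper_width: 85.5
gripper_force: 0.0
```

```bash
python3 - <<'E'
from h import *
go((405,-145,140),82.8)
w=shot("wrist"); cv2.imwrite("pics/w1.png",cv2.resize(w["color"],(800,600))[:,:,::-1])
E
```

```text
lin cm [-15.21 -46.68   9.12] rz 0.3 alt -179.7 | tilt z [ 0.  0. -1.] y 83.1 pos [309.6 336.6 231.4] t 0.95
```

View pics/w1.png

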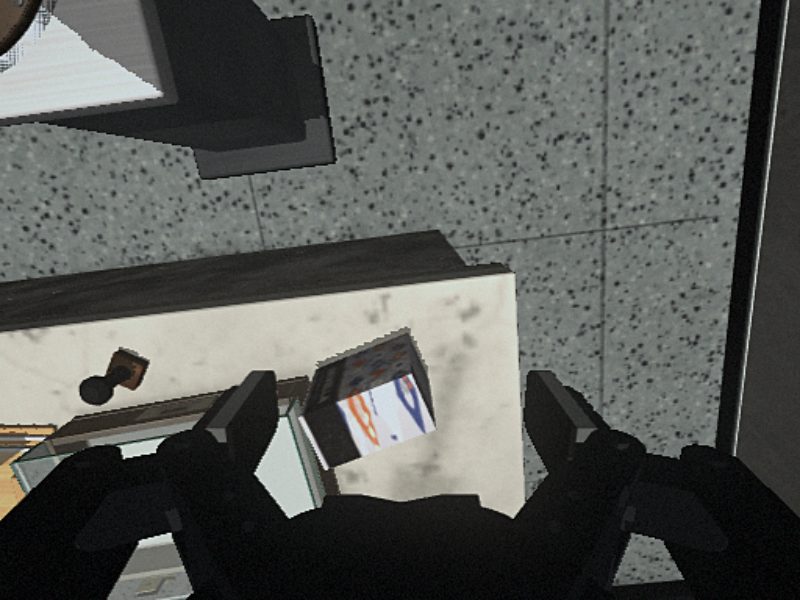

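The wrist view shows the blue box at (370,400) beside the glass case. `delta_rot` turns out to be required, so I'll include it. Moving on to the handle.

Request:
{"fn": "move_arm", "kwargs": {
  "plan": [
    {"linear":[-1.4,-4.6,0],"delta_rot":[0,0,0]},
    {"linear":[-2.8,-9.2,0],"delta_rot":[0,0,0]},
    {"linear":[-4.2,-13.8,0],"delta_rot":[0,0,0]},
    {"linear":[-5.6,-18.4,0],"delta_rot":[0,0,0]},
    {"linear":[-7,-23,0],"delta_rot":[0,0,0]}
  ],
  "hand": 1
}}

```text
clock: 1.5
tool_pos: [351.0, 100.0, 231.7]
tcp_rot: [0.061, 0.998, 0.0, 0.0]
wrist_force: [1.8, -0.2, -0.1]
gripper_width: 85.7
gripper_force: 0.0
```

Request:
{"fn": "move_arm", "kwargs": {
  "plan": [
    {"linear":[-1.0,-4.6,0.8],"delta_rot":[0,0,0]},
    {"linear":[-2,-9.2,1.6],"delta_rot":[0,0,0]},
    {"linear":[-3,-13.8,2.4],"delta_rot":[0,0,0]},
    {"linear":[-4,-18.4,3.2],"delta_rot":[0,0,0]},
    {"linear":[-5,-22,4],"delta_rot":[0,0,0]}
  ]
}}

```text
clock: 2.0
tool_pos: [373.7, -125.4, 191.6]
tcp_rot: [0.062, 0.998, 0.0, 0.001]
wrist_force: [1.3, 1.3, -0.0]
gripper_width: 85.5
gripper_force: 0.0
```

```bash
python3 - <<'E'
from h import *
go((405,-145,66),82.8)
w=shot("wrist"); cv2.imwrite("pics/w2.png",cv2.resize(w["color"],(800,600))[:,:,::-1])
print(np.round(w["world_from_camera"],3).tolist())
E
```

```text
lin cm [-3.33 -1.57 12.56] rz 0.1 alt -179.9 | tilt z [ 0.002 -0.    -1.   ] y 82.9 pos [ 373.7 -125.4  191.6] t 2.0
[[0.124, 0.953, 0.277, 303.019], [0.992, -0.119, -0.034, -116.818], [0.001, 0.279, -0.96, 333.037], [0.0, 0.0, 0.0, 1.0]]
```

View pics/w2.png

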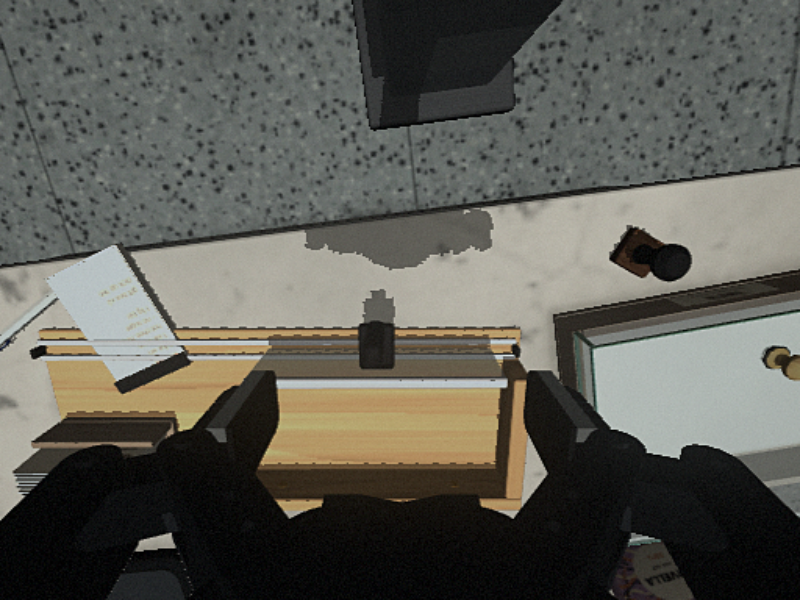

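The wrist view shows the handle centred near column 377, the rack's front edge on row 329 from column 42 to 521, and the pane's top edge on row 383 from about column 275 to 508.

```bash
python3 - <<'E'
from h import *
w=shot("wrist")
k=lambda u,v,z:ray(w,(u+.5)/1.5625-.5,(v+.5)/1.5625-.5,z).round(1)
print("front L/R",k(521,328,6),k(43,330,6)); print("handle",k(377,340,96),k(377,366,96)); print("pane end",k(508,383,72),"endfence far in top",k(526,378,46),k(510,378,46))
p=np.load("rack.npy")
p=np.array([566.6,-64.2,-.1261]);np.save("rack.npy",p)
c,s=np.cos(p[2]),np.sin(p[2])
for r in((-136,14),(-136,-390),(-119,-10)): print(r,(p[0]+c*r[0]-s*r[1]).round(1),(p[1]+s*r[0]+c*r[1]).round(1))
g=w["color"][:,:,:].astype(int); print("row front edge near col 100,280:",[[tuple(g[v,u]) for v in range(205,214)] for u in(120,300)])
E
```

```text
front L/R [431.9 -37.2   6. ] [ 383.6 -431.9    6. ]
handle [ 393.2 -147.2   96. ] [ 410.2 -149.7   96. ]
pane end [445.1 -64.9  72. ] endfence far in top [456.7 -45.6  46. ] [455.2 -57.6  46. ]
(-136, 14) 433.4 -33.2
(-136, -390) 382.6 -434.0
(-119, -10) 447.3 -59.2
row front edge near col 100,280: [[(np.int64(174), np.int64(169), np.int64(160)), (np.int64(175), np.int64(171), np.int64(159)), (np.int64(175), np.int64(176), np.int64(164)), (np.int64(192), np.int64(188), np.int64(176)), (np.int64(85), np.int64(88), np.int64(82)), (np.int64(55), np.int64(45), np.int64(32)), (np.int64(171), np.int64(131), np.int64(89)), (np.int64(189), np.int64(167), np.int64(113)), (np.int64(181), np.int64(165), np.int64(114))], [(np.int64(178), np.int64(173), np.int64(161)), (np.int64(178), np.int64(178), np.int64(164)), (np.int64(182), np.int64(179), np.int64(166)), (np.int64(190), np.int64(191), np.int64(181)), (np.int64(33), np.int64(24), np.int64(14)), (np.int64(165), np.int64(127), np.int64(83)), (np.int64(189), np.int64(165), np.int64(112)), (np.int64(184), np.int64(149), np.int64(99)), (np.int64(198), np.int64(164), np.int64(112))]]
```

Request:
{"fn": "move_arm", "kwargs": {
  "plan": [
    {"linear":[-3.2,-1.6,4],"delta_rot":[0,0,0]},
    {"linear":[-3.2,-1.7,8],"delta_rot":[0,0,0]},
    {"linear":[-3.2,-1.7,11],"delta_rot":[0,0,0]},
    {"linear":[-3.2,-1.7,12.5],"delta_rot":[0,0,0]},
    {"linear":[-3.2,-1.7,12.5],"delta_rot":[0,0,0]}
  ]
}}

```text
clock: 2.6
tool_pos: [402.2, -142.7, 64.6]
tcp_rot: [0.061, 0.998, 0.0, -0.002]
wrist_force: [0.4, -0.5, 0.6]
gripper_width: 85.3
gripper_force: 0.0
```

Request:
{"fn": "move_arm", "kwargs": {
  "plan": [
    {"linear":[0,0,0],"delta_rot":[0,0,0]},
    {"linear":[0,0,0],"delta_rot":[0,0,0]},
    {"linear":[0,0,0],"delta_rot":[0,0,0]},
    {"linear":[0,0,0],"delta_rot":[0,0,0]},
    {"linear":[0,0,0],"delta_rot":[0,0,0]}
  ],
  "hand": -1
}}

```text
clock: 3.1
tool_pos: [403.8, -143.7, 66.8]
tcp_rot: [0.061, 0.998, -0.0, 0.001]
wrist_force: [-0.6, -2.2, 0.2]
gripper_width: 12.2
gripper_force: 0.6
```

Request:
{"fn": "move_arm", "kwargs": {
  "plan": [
    {"linear":[0,0,0],"delta_rot":[0,0,0]},
    {"linear":[0,0,0],"delta_rot":[0,0,0]},
    {"linear":[0,0,0],"delta_rot":[0,0,0]},
    {"linear":[0,0,0],"delta_rot":[0,0,0]},
    {"linear":[0,0,0],"delta_rot":[0,0,0]}
  ]
}}

```text
clock: 3.6
tool_pos: [403.8, -143.7, 66.9]
tcp_rot: [0.061, 0.998, 0.0, 0.001]
wrist_force: [-2.4, 0.1, 7.4]
gripper_width: 11.0
gripper_force: 59.2
```

Request:
{"fn": "move_arm", "kwargs": {
  "plan": [
    {"linear":[0,-1,0],"delta_rot":[0,0,0]},
    {"linear":[0,-3,0],"delta_rot":[0,0,0]},
    {"linear":[0,-5,0],"delta_rot":[0,0,0]},
    {"linear":[0,-7,0],"delta_rot":[0,0,0]},
    {"linear":[0,-9,0],"delta_rot":[0,0,0]}
  ]
}}

```text
clock: 4.1
tool_pos: [392.9, -233.4, 66.9]
tcp_rot: [0.061, 0.998, 0.0, 0.001]
wrist_force: [-0.1, 2.9, 7.0]
gripper_width: 11.2
gripper_force: 59.0
```

Request:
{"fn": "move_arm", "kwargs": {
  "plan": [
    {"linear":[0,-2,0],"delta_rot":[0,0,0]},
    {"linear":[0,-4,0],"delta_rot":[0,0,0]},
    {"linear":[0,-6,0],"delta_rot":[0,0,0]},
    {"linear":[0,-8,0],"delta_rot":[0,0,0]},
    {"linear":[0,-9,0],"delta_rot":[0,0,0]}
  ]
}}

```text
clock: 4.6
tool_pos: [381.9, -323.9, 66.9]
tcp_rot: [0.062, 0.998, -0.0, 0.001]
wrist_force: [0.5, 1.7, 9.6]
gripper_width: 10.7
gripper_force: 60.9
```

Request:
{"fn": "move_arm", "kwargs": {
  "plan": [
    {"linear":[0,-0.4,0],"delta_rot":[0,0,0]},
    {"linear":[0,-0.8,0],"delta_rot":[0,0,0]},
    {"linear":[0,-1,0],"delta_rot":[0,0,0]},
    {"linear":[0,-1,0],"delta_rot":[0,0,0]},
    {"linear":[0,-1,0],"delta_rot":[0,0,0]}
  ]
}}

```text
clock: 5.1
tool_pos: [380.8, -332.6, 66.9]
tcp_rot: [0.061, 0.998, -0.0, 0.001]
wrist_force: [-0.1, -1.6, 6.3]
gripper_width: 10.7
gripper_force: 60.5
```

Request:
{"fn": "move_arm", "kwargs": {
  "plan": [
    {"linear":[0,-0.2,0],"delta_rot":[0,0,0]},
    {"linear":[0,-0.4,0],"delta_rot":[0,0,0]},
    {"linear":[0,-0.6,0],"delta_rot":[0,0,0]},
    {"linear":[0,-0.7,0],"delta_rot":[0,0,0]},
    {"linear":[0,-0.7,0],"delta_rot":[0,0,0]}
  ]
}}

```text
clock: 5.6
tool_pos: [380.6, -334.4, 66.9]
tcp_rot: [0.059, 0.998, 0.004, -0.0]
wrist_force: [-1.0, 16.1, 20.9]
gripper_width: 10.9
gripper_force: 62.4
```

Request:
{"fn": "move_arm", "kwargs": {
  "plan": [
    {"linear":[0,-0.1,0],"delta_rot":[0,0,0]},
    {"linear":[0,-0.2,0],"delta_rot":[0,0,0]},
    {"linear":[0,-0.3,0],"delta_rot":[0,0,0]},
    {"linear":[0,-0.3,0],"delta_rot":[0,0,0]},
    {"linear":[0,-0.3,0],"delta_rot":[0,0,0]}
  ]
}}

```text
clock: 6.1
tool_pos: [380.5, -334.5, 66.8]
tcp_rot: [0.059, 0.998, 0.006, -0.0]
wrist_force: [-0.3, 26.2, 27.6]
gripper_width: 10.9
gripper_force: 63.4
```

The guard has reached its open stop: the force rises at y=-334.5, which matches the fit. Releasing and lifting.

Request:
{"fn": "move_arm", "kwargs": {
  "plan": [
    {"linear":[0,0.8,0],"delta_rot":[0,0,0]},
    {"linear":[0,0.9,0],"delta_rot":[0,0,0]},
    {"linear":[0,0.9,0],"delta_rot":[0,0,0]}
  ]
}}

```text
clock: 6.4
tool_pos: [380.9, -332.5, 67.0]
tcp_rot: [0.061, 0.998, 0.0, 0.001]
wrist_force: [-0.5, 1.3, 8.3]
gripper_width: 10.9
gripper_force: 60.7
```

Request:
{"fn": "move_arm", "kwargs": {
  "plan": [
    {"linear":[0,0,0],"delta_rot":[0,0,0]},
    {"linear":[0,0,0],"delta_rot":[0,0,0]},
    {"linear":[0,0,0],"delta_rot":[0,0,0]},
    {"linear":[0,0,0],"delta_rot":[0,0,0]}
  ],
  "hand": 1
}}

```text
clock: 6.8
tool_pos: [380.0, -333.1, 66.1]
tcp_rot: [0.061, 0.998, 0.0, -0.0]
wrist_force: [-0.5, -0.0, 0.0]
gripper_width: 68.5
gripper_force: 0.0
```

Request:
{"fn": "move_arm", "kwargs": {
  "plan": [
    {"linear":[0,0,4],"delta_rot":[0,0,0]},
    {"linear":[0,0,0],"delta_rot":[0,0,0]},
    {"linear":[0,0,-5],"delta_rot":[0,0,0]},
    {"linear":[0,0,-10],"delta_rot":[0,0,0]},
    {"linear":[0,0,-15],"delta_rot":[0,0,0]}
  ]
}}

```text
clock: 7.3
tool_pos: [379.4, -333.2, 217.5]
tcp_rot: [0.061, 0.998, -0.0, -0.001]
wrist_force: [1.8, -0.1, 0.3]
gripper_width: 85.4
gripper_force: 0.0
```

```bash
python3 - <<'E'
from h import *
go((706,5,250),13.4)
E
```

```text
lin cm [-28.26  37.57  -3.31] rz 69.6 alt -110.4 | tilt z [-0.002  0.    -1.   ] y 83.0 pos [ 379.4 -333.2  217.5] t 7.3
```

Relaxing pulled the guard back by 1–2 mm, so I'll re-seat it and release under light load.

Request:
{"fn": "move_arm", "kwargs": {
  "plan": [
    {"linear":[0,0,5],"delta_rot":[0,0,0]},
    {"linear":[0,0,10],"delta_rot":[0,0,0]},
    {"linear":[0,0,14],"delta_rot":[0,0,0]},
    {"linear":[0,0,15],"delta_rot":[0,0,0]},
    {"linear":[0,0,15],"delta_rot":[0,0,0]}
  ]
}}

```text
clock: 7.8
tool_pos: [379.1, -332.9, 65.4]
tcp_rot: [0.061, 0.998, 0.001, -0.002]
wrist_force: [-0.5, 0.6, 0.7]
gripper_width: 85.5
gripper_force: 0.0
```

Request:
{"fn": "move_arm", "kwargs": {
  "plan": [
    {"linear":[0,0,0],"delta_rot":[0,0,0]},
    {"linear":[0,0,0],"delta_rot":[0,0,0]},
    {"linear":[0,0,0],"delta_rot":[0,0,0]},
    {"linear":[0,0,0],"delta_rot":[0,0,0]},
    {"linear":[0,0,0],"delta_rot":[0,0,0]}
  ],
  "hand": -1
}}

```text
clock: 8.3
tool_pos: [380.5, -333.2, 66.9]
tcp_rot: [0.061, 0.998, -0.0, 0.001]
wrist_force: [1.1, 1.4, 0.1]
gripper_width: 12.0
gripper_force: 0.1
```

Request:
{"fn": "move_arm", "kwargs": {
  "plan": [
    {"linear":[0,-0.2,0],"delta_rot":[0,0,0]},
    {"linear":[0,-0.4,0],"delta_rot":[0,0,0]},
    {"linear":[0,-0.5,0],"delta_rot":[0,0,0]},
    {"linear":[0,-0.5,0],"delta_rot":[0,0,0]},
    {"linear":[0,-0.5,0],"delta_rot":[0,0,0]}
  ]
}}

```text
clock: 8.8
tool_pos: [380.3, -334.4, 66.9]
tcp_rot: [0.06, 0.998, 0.003, -0.0]
wrist_force: [-1.7, 14.3, 17.2]
gripper_width: 10.8
gripper_force: 60.5
```

Request:
{"fn": "move_arm", "kwargs": {
  "plan": [
    {"linear":[0,0,0],"delta_rot":[0,0,0]},
    {"linear":[0,0,0],"delta_rot":[0,0,0]},
    {"linear":[0,0,0],"delta_rot":[0,0,0]},
    {"linear":[0,0,0],"delta_rot":[0,0,0]},
    {"linear":[0,0,0],"delta_rot":[0,0,0]}
  ],
  "hand": 1
}}

```text
clock: 9.3
tool_pos: [379.4, -338.4, 66.2]
tcp_rot: [0.061, 0.998, -0.0, -0.0]
wrist_force: [0.6, 0.3, -0.3]
gripper_width: 82.0
gripper_force: 0.0
```

Request:
{"fn": "move_arm", "kwargs": {
  "plan": [
    {"linear":[0,0,-4],"delta_rot":[0,0,0]},
    {"linear":[0,0,-8],"delta_rot":[0,0,0]},
    {"linear":[0,0,-12],"delta_rot":[0,0,0]},
    {"linear":[0,0,-16],"delta_rot":[0,0,0]},
    {"linear":[0,0,-18],"delta_rot":[0,0,0]}
  ]
}}

```text
clock: 9.8
tool_pos: [380.0, -339.2, 249.6]
tcp_rot: [0.061, 0.998, -0.001, 0.002]
wrist_force: [0.5, 0.7, -0.5]
gripper_width: 85.2
gripper_force: 0.0
```

```bash
python3 - <<'E'
from h import *
go((706,5,250),13.4); print(get_state()["q"].round(2))
E
```

```text
lin cm [-2.813e+01  3.816e+01  1.000e-02] rz 69.6 alt -110.4 | tilt z [ 0.004 -0.002 -1.   ] y 83.0 pos [ 380.  -339.2  249.6] t 9.8
[ 0.05  0.22  0.7   1.89 -0.16  1.09  2.25]
```

Request:
{"fn": "move_arm", "kwargs": {
  "plan": [
    {"linear":[-2.8,3.8,0],"delta_rot":[0,0,0]},
    {"linear":[-5.6,7.6,0],"delta_rot":[0,0,0]},
    {"linear":[-8.4,11.4,0],"delta_rot":[0,0,0]},
    {"linear":[-11.2,15.2,0],"delta_rot":[0,0,0]},
    {"linear":[-14,19,0],"delta_rot":[0,0,0]}
  ]
}}

```text
clock: 10.3
tool_pos: [542.6, -165.2, 246.4]
tcp_rot: [0.061, 0.998, 0.0, 0.0]
wrist_force: [-0.2, -1.2, -0.0]
gripper_width: 85.6
gripper_force: 0.0
```

Request:
{"fn": "move_arm", "kwargs": {
  "plan": [
    {"linear":[-2.8,3.8,0],"delta_rot":[0,0,5]},
    {"linear":[-5.6,7.6,0],"delta_rot":[0,0,11]},
    {"linear":[-8.4,11.4,0],"delta_rot":[0,0,18]},
    {"linear":[-11.2,15.2,0],"delta_rot":[0,0,25]},
    {"linear":[-14,19,0],"delta_rot":[0,0,30]}
  ]
}}

```text
clock: 10.8
tool_pos: [704.8, 6.5, 246.0]
tcp_rot: [0.319, 0.948, -0.0, -0.0]
wrist_force: [0.1, -1.0, -0.5]
gripper_width: 85.1
gripper_force: 0.0
```

Request:
{"fn": "move_arm", "kwargs": {
  "plan": [
    {"linear":[0,0,0],"delta_rot":[0,0,8]},
    {"linear":[0,0,0],"delta_rot":[0,0,16]},
    {"linear":[0,0,0],"delta_rot":[0,0,24]},
    {"linear":[0,0,0],"delta_rot":[0,0,32]},
    {"linear":[0,0,0],"delta_rot":[0,0,40]}
  ]
}}

```text
clock: 11.3
tool_pos: [703.6, 4.8, 245.9]
tcp_rot: [0.625, 0.781, -0.0, -0.0]
wrist_force: [-0.3, 0.2, 0.2]
gripper_width: 85.4
gripper_force: 0.0
```

```bash
python3 - <<'E'
from h import *
go((685,93,48),13.4); print(get_state()["q"].round(2))
w=shot("wrist"); cv2.imwrite("pics/w3.png",cv2.resize(w["color"],(800,600))[:,:,::-1])
E
```

```text
lin cm [ 9.01  0.13 19.79] rz -0.7 alt 179.3 | tilt z [-0.001 -0.    -1.   ] y 12.7 pos [703.6   4.8 245.9] t 11.3
[-0.55  0.64  0.8   1.4  -0.46  1.3   0.5 ]
```

View pics/w3.png

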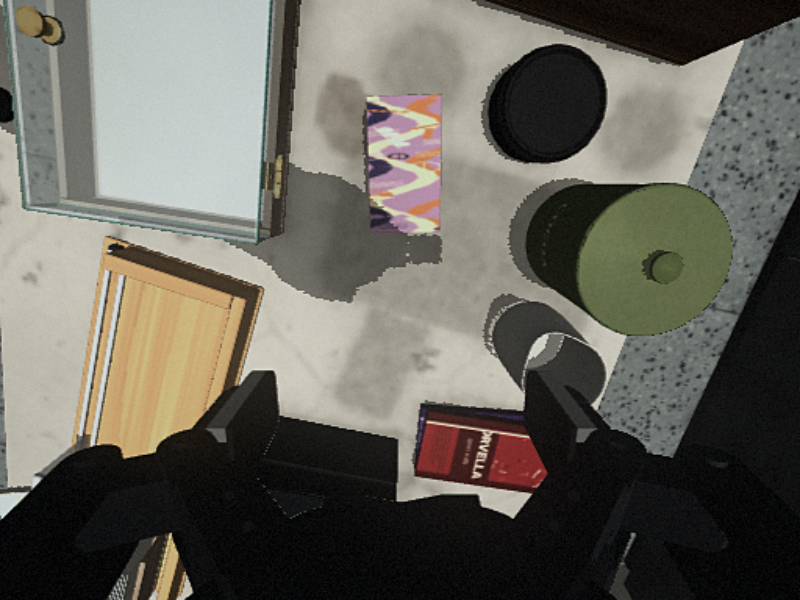

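The lilac box top is at (370,95)–(441,231), nearly square to the tool.

```bash
python3 - <<'E'
from h import *
w=shot("wrist")
hsv=cv2.cvtColor(w["color"][:160],cv2.COLOR_RGB2HSV)
m=((hsv[...,1]>60)&(hsv[...,2]>90)).astype(np.uint8); m[:,:225]=0; m[:,290:]=0; m[:50]=0; m[152:]=0
m=cv2.morphologyEx(m,cv2.MORPH_CLOSE,np.ones((9,9)))
n,l,st,_=cv2.connectedComponentsWithStats(m); i=1+st[1:,4].argmax()
pts=np.argwhere(l==i)[:,::-1].astype(np.float32); r=cv2.minAreaRect(pts); print(r)
q=np.array([ray(w,*p,83)[:2] for p in cv2.boxPoints(r)]); print(q.round(1).tolist(),q.mean(0).round(1))
e=np.diff(q,axis=0,append=q[:1]); print(np.linalg.norm(e,axis=1).round(1),np.degrees(np.arctan2(e[:,1],e[:,0])).round(1))
go((*q.mean(0),48),12.7)
E
```

```text
((257.5, 86.0), (52.0, 47.0), 90.0)
[[653.4, 124.0], [701.1, 134.3], [713.3, 84.2], [663.2, 73.3]] [682.8 103.9]
[48.8 51.6 51.3 51.6] [  12.2  -76.3 -167.8  100.9]
lin cm [10.12  0.19 19.77] rz 0.2 alt -179.8 | tilt z [-0.001 -0.001 -1.   ] y 12.9 pos [703.6   5.  245.7] t 11.4
```

```bash
python3 - <<'E'
from h import *
w=shot("wrist"); k=lambda u,v,z:ray(w,(u+.5)/1.5625-.5,(v+.5)/1.5625-.5,z)[:2]
q=np.array([k(367,95,83),k(442,94,83),k(441,232,83),k(370,232,83)]); print(q.round(1).tolist(),q.mean(0).round(1))
e=np.diff(q,axis=0,append=q[:1]); print(np.linalg.norm(e,axis=1).round(1),np.degrees(np.arctan2(e[:,1],e[:,0])).round(1))
go((*q.mean(0),48),12.9)
E
```

```text
[[652.9, 122.8], [701.3, 134.5], [723.3, 46.3], [673.1, 34.9]] [687.6  84.6]
[49.8 90.9 51.4 90.3] [  13.6  -76.  -167.1  103. ]
lin cm [ 8.13  0.28 19.78] rz 0.3 alt -179.7 | tilt z [-0.001 -0.001 -1.   ] y 13.2 pos [703.6   5.  245.8] t 11.45
```

Request:
{"fn": "move_arm", "kwargs": {
  "plan": [
    {"linear":[4,0.1,1],"delta_rot":[0,0,0]},
    {"linear":[8.2,0.2,3],"delta_rot":[0,0,0]},
    {"linear":[8.2,0.2,6],"delta_rot":[0,0,0]},
    {"linear":[8.2,0.2,8],"delta_rot":[0,0,0]},
    {"linear":[8.2,0.2,10],"delta_rot":[0,0,0]}
  ],
  "hand": 0.85
}}

```text
clock: 11.95
tool_pos: [686.9, 85.9, 145.2]
tcp_rot: [0.62, 0.784, -0.0, -0.0]
wrist_force: [0.7, 0.4, 0.9]
gripper_width: 78.9
gripper_force: 0.0
```

Request:
{"fn": "move_arm", "kwargs": {
  "plan": [
    {"linear":[0,0,2.5],"delta_rot":[0,0,0]},
    {"linear":[0,0,5],"delta_rot":[0,0,0]},
    {"linear":[0,0,7.5],"delta_rot":[0,0,0]},
    {"linear":[0,0,9.7],"delta_rot":[0,0,0]},
    {"linear":[0,0,9.7],"delta_rot":[0,0,0]}
  ]
}}

```text
clock: 12.45
tool_pos: [685.0, 85.4, 46.0]
tcp_rot: [0.621, 0.784, -0.002, -0.002]
wrist_force: [-1.0, 0.7, -0.3]
gripper_width: 79.2
gripper_force: 0.0
```

Request:
{"fn": "move_arm", "kwargs": {
  "plan": [
    {"linear":[0,0,0],"delta_rot":[0,0,0]},
    {"linear":[0,0,0],"delta_rot":[0,0,0]},
    {"linear":[0,0,0],"delta_rot":[0,0,0]},
    {"linear":[0,0,0],"delta_rot":[0,0,0]},
    {"linear":[0,0,0],"delta_rot":[0,0,0]}
  ],
  "hand": -1
}}

```text
clock: 12.95
tool_pos: [688.2, 85.3, 51.0]
tcp_rot: [0.622, 0.783, 0.001, 0.001]
wrist_force: [-0.3, -0.4, 7.7]
gripper_width: 53.8
gripper_force: 65.2
```

```bash
python3 - <<'E'
from h import *
go((687,86,48),13.2);s=get_state(); print(s["gripper_width"],s["gripper_force"],s["wrist_force"])
E
```

```text
lin cm [ 0.1 -0.1  0.3] rz -0.2 alt 179.8 | tilt z [ 0.002  0.    -1.   ] y 13.0 pos [688.2  85.3  51. ] t 12.95
53.79478795293935 65.24816393852234 [-0.26432881 -0.36973187  7.74827859]
```

Request:
{"fn": "move_arm", "kwargs": {
  "plan": [
    {"linear":[0,0,-2],"delta_rot":[0,0,0]},
    {"linear":[0,0,-5],"delta_rot":[0,0,0]},
    {"linear":[0,0,-9],"delta_rot":[0,0,0]},
    {"linear":[0,0,-13],"delta_rot":[0,0,0]},
    {"linear":[0,0,-16],"delta_rot":[0,0,0]}
  ]
}}

```text
clock: 13.45
tool_pos: [687.6, 85.1, 212.2]
tcp_rot: [0.622, 0.783, 0.001, 0.001]
wrist_force: [-0.2, -0.4, -0.2]
gripper_width: 54.0
gripper_force: 64.4
```

Request:
{"fn": "move_arm", "kwargs": {
  "plan": [
    {"linear":[-2.5,-4,0],"delta_rot":[0,0,-6]},
    {"linear":[-5,-8,0],"delta_rot":[0,0,-13]},
    {"linear":[-7.5,-12,0],"delta_rot":[0,0,-20]},
    {"linear":[-10,-16,0],"delta_rot":[0,0,-28]},
    {"linear":[-12.5,-20,0],"delta_rot":[0,0,-35]}
  ]
}}

```text
clock: 13.95
tool_pos: [518.8, -82.6, 209.5]
tcp_rot: [0.355, 0.935, 0.0, 0.0]
wrist_force: [0.4, -1.0, -0.6]
gripper_width: 53.8
gripper_force: 64.4
```

Request:
{"fn": "move_arm", "kwargs": {
  "plan": [
    {"linear":[0,0,0],"delta_rot":[0,0,-7]},
    {"linear":[0,0,0],"delta_rot":[0,0,-14]},
    {"linear":[0,0,0],"delta_rot":[0,0,-21]},
    {"linear":[0,0,0],"delta_rot":[0,0,-28]},
    {"linear":[0,0,0],"delta_rot":[0,0,-34.8]}
  ]
}}

```text
clock: 14.45
tool_pos: [520.3, -81.6, 209.6]
tcp_rot: [0.06, 0.998, 0.0, 0.0]
wrist_force: [-0.2, 0.4, -0.4]
gripper_width: 53.9
gripper_force: 64.4
```

```bash
python3 - <<'E'
from h import *
go((512,-89,56),82.9);s=get_state(); print(s["gripper_width"],s["gripper_force"],s["wrist_force"])
a=shot("scene"); b=shot("side")
i=np.hstack([cv2.resize(a["color"][170:310,120:400],None,fx=1.42,fy=1.42),cv2.resize(b["color"][80:220,120:400],None,fx=1.42,fy=1.42)]); i=np.vstack([i,np.zeros_like(i)])
w=shot("wrist")["color"]; i[200:,:]=0; ww=cv2.resize(w,(530,398))[:i.shape[0]-199]; i[199:199+ww.shape[0],:530]=ww
cv2.imwrite("pics/c1.png",i[:,:,::-1])
E
```

```text
lin cm [ 0.74 -0.84 15.36] rz 0.2 alt -179.8 | tilt z [ 0.  0. -1.] y 83.1 pos [520.3 -81.6 209.6] t 14.45
53.876454696518735 64.38063740730286 [-0.20179356  0.36390747 -0.36691828]
```

View pics/c1.png

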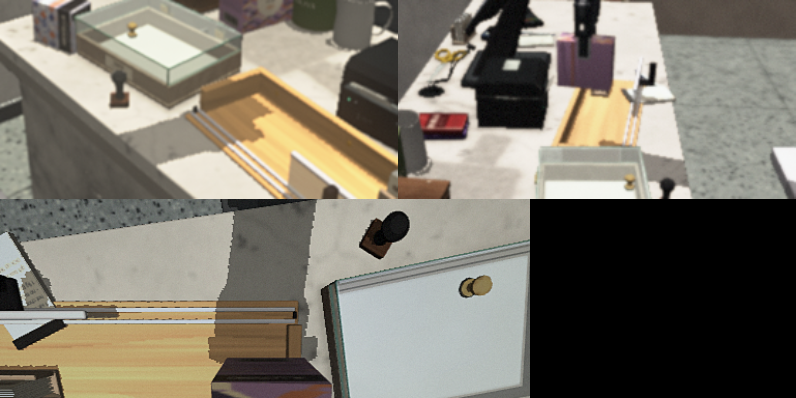

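Request:
{"fn": "move_arm", "kwargs": {
  "plan": [
    {"linear":[0.7,-0.9,3],"delta_rot":[0,0,0]},
    {"linear":[0.7,-0.9,6],"delta_rot":[0,0,0]},
    {"linear":[0.7,-0.9,9],"delta_rot":[0,0,0]},
    {"linear":[0.7,-0.9,12],"delta_rot":[0,0,0]},
    {"linear":[0.7,-0.9,14],"delta_rot":[0,0,0]}
  ]
}}

```text
clock: 15.1
tool_pos: [511.6, -89.4, 67.5]
tcp_rot: [0.065, 0.998, -0.0, -0.001]
wrist_force: [0.1, 0.4, -0.5]
gripper_width: 54.2
gripper_force: 64.5
```

Request:
{"fn": "move_arm", "kwargs": {
  "plan": [
    {"linear":[0,0,0.4],"delta_rot":[0,0,0]},
    {"linear":[0,0,0.8],"delta_rot":[0,0,0]},
    {"linear":[0,0,1.2],"delta_rot":[0,0,0]},
    {"linear":[0,0,1.2],"delta_rot":[0,0,0]},
    {"linear":[0,0,1.2],"delta_rot":[0,0,0]}
  ]
}}

```text
clock: 15.6
tool_pos: [512.9, -89.6, 58.0]
tcp_rot: [0.063, 0.998, 0.0, 0.001]
wrist_force: [0.6, 0.4, -0.7]
gripper_width: 53.5
gripper_force: 64.5
```

Request:
{"fn": "move_arm", "kwargs": {
  "plan": [
    {"linear":[0,0,0.2],"delta_rot":[0,0,0]},
    {"linear":[0,0,0.25],"delta_rot":[0,0,0]},
    {"linear":[0,0,0.25],"delta_rot":[0,0,0]}
  ]
}}

```text
clock: 15.9
tool_pos: [513.1, -89.6, 56.8]
tcp_rot: [0.063, 0.998, 0.001, 0.001]
wrist_force: [-5.8, 1.4, 19.6]
gripper_width: 54.4
gripper_force: 67.2
```

Request:
{"fn": "move_arm", "kwargs": {
  "plan": [
    {"linear":[-0.1,0,0],"delta_rot":[0,0,0]},
    {"linear":[-0.3,0,0],"delta_rot":[0,0,0]},
    {"linear":[-0.4,0,0],"delta_rot":[0,0,0]},
    {"linear":[-0.4,0,0],"delta_rot":[0,0,0]}
  ]
}}

```text
clock: 16.3
tool_pos: [514.9, -90.0, 56.8]
tcp_rot: [0.063, 0.998, 0.001, -0.001]
wrist_force: [-13.8, 2.4, 29.5]
gripper_width: 54.0
gripper_force: 68.1
```

Request:
{"fn": "move_arm", "kwargs": {
  "plan": [
    {"linear":[0,0.1,0],"delta_rot":[0,0,0]},
    {"linear":[0,0.3,0],"delta_rot":[0,0,0]},
    {"linear":[0,0.4,0],"delta_rot":[0,0,0]},
    {"linear":[0,0.4,0],"delta_rot":[0,0,0]}
  ]
}}

```text
clock: 16.7
tool_pos: [516.1, -88.9, 56.9]
tcp_rot: [0.064, 0.998, -0.001, 0.0]
wrist_force: [-10.8, -6.1, 23.9]
gripper_width: 54.4
gripper_force: 67.5
```

Request:
{"fn": "move_arm", "kwargs": {
  "plan": [
    {"linear":[0,0,-0.15],"delta_rot":[0,0,0]},
    {"linear":[-0.2,0,-0.15],"delta_rot":[0,0,0]},
    {"linear":[-0.4,0,-0.15],"delta_rot":[0,0,0]},
    {"linear":[-0.4,0,-0.15],"delta_rot":[0,0,0]}
  ]
}}

```text
clock: 17.1
tool_pos: [516.4, -86.9, 56.9]
tcp_rot: [0.063, 0.998, 0.001, -0.004]
wrist_force: [-20.6, -1.0, 26.5]
gripper_width: 54.1
gripper_force: 67.7
```

Request:
{"fn": "move_arm", "kwargs": {
  "plan": [
    {"linear":[0,0.1,0],"delta_rot":[0,0,0]},
    {"linear":[0,0.3,0],"delta_rot":[0,0,0]},
    {"linear":[0,0.4,0],"delta_rot":[0,0,0]},
    {"linear":[0,0.4,0],"delta_rot":[0,0,0]}
  ]
}}

```text
clock: 17.5
tool_pos: [516.5, -86.5, 57.0]
tcp_rot: [0.065, 0.998, -0.001, -0.004]
wrist_force: [-20.9, -9.6, 24.5]
gripper_width: 54.4
gripper_force: 67.7
```

Request:
{"fn": "move_arm", "kwargs": {
  "plan": [
    {"linear":[0.3,0,-0.1],"delta_rot":[0,0,0]},
    {"linear":[0.3,0.2,-0.1],"delta_rot":[0,0,0]},
    {"linear":[0.3,0.4,-0.1],"delta_rot":[0,0,0]},
    {"linear":[0.3,0.4,-0.1],"delta_rot":[0,0,0]}
  ]
}}

```text
clock: 17.9
tool_pos: [517.0, -83.7, 57.5]
tcp_rot: [0.064, 0.998, -0.003, -0.001]
wrist_force: [-7.9, -16.7, 7.0]
gripper_width: 54.0
gripper_force: 65.8
```

Request:
{"fn": "move_arm", "kwargs": {
  "plan": [
    {"linear":[0,0.2,0],"delta_rot":[0,0,0]},
    {"linear":[0,0.3,0],"delta_rot":[0,0,0]},
    {"linear":[0,0.3,0],"delta_rot":[0,0,0]}
  ]
}}

```text
clock: 18.2
tool_pos: [517.1, -83.5, 57.6]
tcp_rot: [0.064, 0.998, -0.005, -0.001]
wrist_force: [-9.2, -24.6, 6.3]
gripper_width: 54.0
gripper_force: 65.9
```

Request:
{"fn": "move_arm", "kwargs": {
  "plan": [
    {"linear":[0.1,-0.3,0],"delta_rot":[0,0,0]},
    {"linear":[0.1,-0.3,0],"delta_rot":[0,0,0]}
  ]
}}

```text
clock: 18.4
tool_pos: [516.9, -83.7, 57.6]
tcp_rot: [0.064, 0.998, -0.003, 0.0]
wrist_force: [-6.4, -17.8, 3.7]
gripper_width: 53.9
gripper_force: 65.4
```

Request:
{"fn": "move_arm", "kwargs": {
  "plan": [
    {"linear":[0,0,0],"delta_rot":[0,0,0]},
    {"linear":[0,0,0],"delta_rot":[0,0,0]},
    {"linear":[0,0,0],"delta_rot":[0,0,0]}
  ],
  "hand": 0.7
}}

```text
clock: 18.7
tool_pos: [518.4, -77.2, 57.4]
tcp_rot: [0.062, 0.998, 0.0, 0.0]
wrist_force: [-0.7, 0.1, -0.5]
gripper_width: 72.4
gripper_force: 0.0
```

Request:
{"fn": "move_arm", "kwargs": {
  "plan": [
    {"linear":[0,0,-2],"delta_rot":[0,0,0]},
    {"linear":[0,0,-5],"delta_rot":[0,0,0]},
    {"linear":[0,0,-10],"delta_rot":[0,0,0]},
    {"linear":[0,0,-14],"delta_rot":[0,0,0]},
    {"linear":[0,0,-17],"delta_rot":[0,0,0]}
  ]
}}

```text
clock: 19.2
tool_pos: [518.7, -77.6, 230.1]
tcp_rot: [0.062, 0.998, 0.0, 0.001]
wrist_force: [0.7, -0.2, -0.5]
gripper_width: 72.4
gripper_force: 0.0
```

```bash
python3 - <<'E'
from h import *
go((400,200,240),15.8);go((397,390,240),15.8)
a=shot("scene"); b=shot("side")
i=np.hstack([cv2.resize(a["color"][150:340,120:400],(400,271)),cv2.resize(b["color"][80:330,120:400],(400,357))[:271]])
i2=np.hstack([cv2.resize(a["color"][215:295,260:380],(400,267)),cv2.resize(b["color"][100:200,200:320],(400,333))[:267]])
cv2.imwrite("pics/c2.png",np.vstack([i,i2])[:,:,::-1])
E
```

```text
lin cm [15.23 26.07 -1.01] rz 67.1 alt -112.9 | tilt z [ 0.003  0.001 -1.   ] y 82.9 pos [518.7 -77.6 230.1] t 19.2
lin cm [17.89 44.89 -0.99] rz 67.1 alt -112.9 | tilt z [ 0.003  0.001 -1.   ] y 82.9 pos [518.7 -77.6 230.1] t 19.2
```

View pics/c2.png

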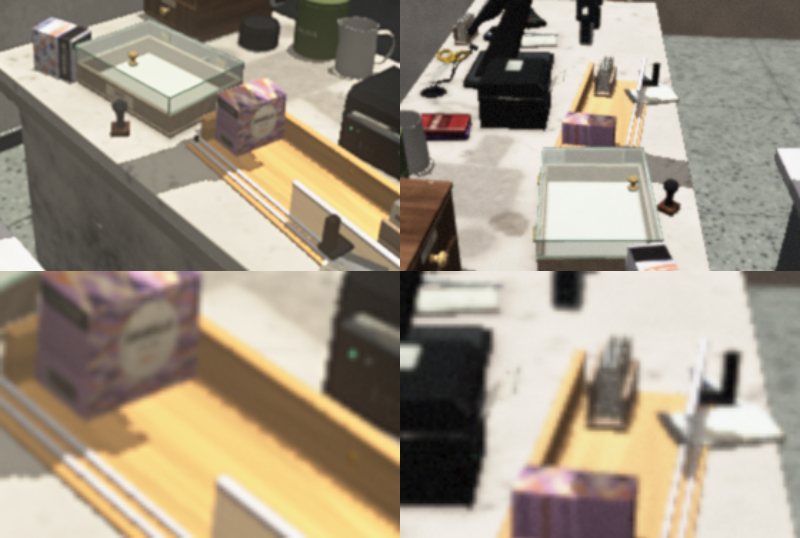

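The lilac box stands in the corner and the guard is open. Next is the blue box.

Request:
{"fn": "move_arm", "kwargs": {
  "plan": [
    {"linear":[1.8,4.6,0],"delta_rot":[0,0,4]},
    {"linear":[3.7,9.3,0],"delta_rot":[0,0,9]},
    {"linear":[5.5,14,0],"delta_rot":[0,0,14]},
    {"linear":[7.4,18.6,0],"delta_rot":[0,0,19]},
    {"linear":[9,23,0],"delta_rot":[0,0,24]}
  ],
  "hand": 0.85
}}

```text
clock: 19.8
tool_pos: [455.8, 163.9, 226.7]
tcp_rot: [0.27, 0.963, 0.0, -0.0]
wrist_force: [0.9, 0.1, 1.4]
gripper_width: 78.7
gripper_force: 0.0
```

Request:
{"fn": "move_arm", "kwargs": {
  "plan": [
    {"linear":[1,1.5,0],"delta_rot":[0,0,8]},
    {"linear":[2,3,0],"delta_rot":[0,0,16]},
    {"linear":[3.9,3.8,0],"delta_rot":[0,0,24]},
    {"linear":[3.9,3.8,0],"delta_rot":[0,0,32]},
    {"linear":[3.9,3.8,0],"delta_rot":[0,0,40]}
  ]
}}

```text
clock: 20.3
tool_pos: [442.7, 215.3, 226.4]
tcp_rot: [0.583, 0.812, -0.0, -0.0]
wrist_force: [0.4, -0.6, 0.2]
gripper_width: 79.0
gripper_force: 0.0
```

```bash
python3 - <<'E'
from h import *
go((419,302,50),15.8)
w=shot("wrist"); cv2.imwrite("pics/w4.png",cv2.resize(w["color"],(800,600))[:,:,::-1])
E
```

```text
lin cm [ 8.97  0.55 17.64] rz 2.8 alt -177.2 | tilt z [-0.001 -0.    -1.   ] y 18.6 pos [442.7 215.3 226.4] t 20.3
```

View pics/w4.png

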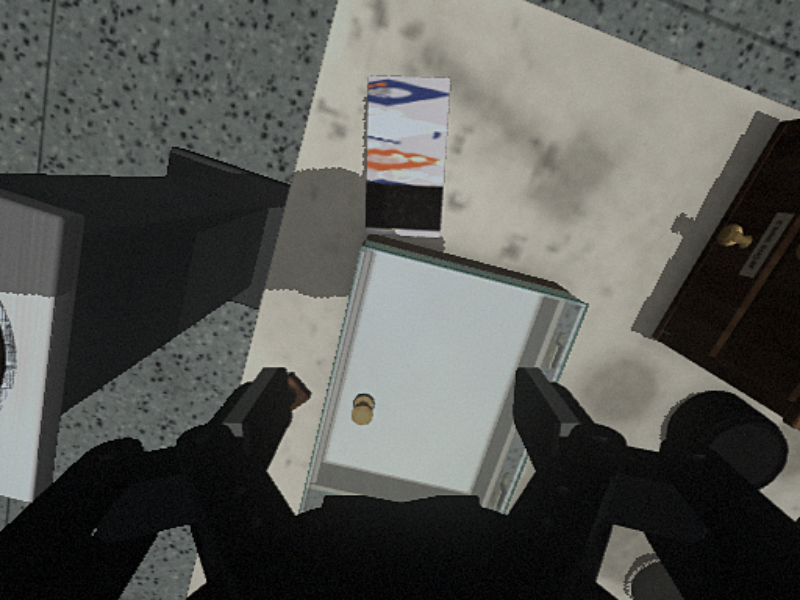

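Blue box top corners are about (368,76), (450,78), (441,231) and (365,229).

```bash
python3 - <<'E'
from h import *
w=shot("wrist"); k=lambda u,v,z:ray(w,(u+.5)/1.5625-.5,(v+.5)/1.5625-.5,z)[:2]
q=np.array([k(367,76,86),k(450,78,86),k(441,231,86),k(365,230,86)]); print(q.round(1).tolist(),q.mean(0).round(1))
e=np.diff(q,axis=0,append=q[:1]); print(np.linalg.norm(e,axis=1).round(1),np.degrees(np.arctan2(e[:,1],e[:,0])).round(1))
go((*q.mean(0),51),16.6)
E
```

```text
[[381.4, 334.4], [429.8, 349.1], [455.6, 260.3], [407.0, 245.1]] [418.4 297.2]
[50.6 92.5 51.  92.9] [  16.9  -73.8 -162.6  106. ]
lin cm [ 8.61  0.35 17.55] rz 2.2 alt -177.8 | tilt z [-0.001 -0.    -1.   ] y 18.8 pos [443.  214.7 226.6] t 20.4
```

Request:
{"fn": "move_arm", "kwargs": {
  "plan": [
    {"linear":[4.4,0.2,1],"delta_rot":[0,0,1]},
    {"linear":[8.8,0.35,3],"delta_rot":[0,0,2]},
    {"linear":[8.8,0.35,6],"delta_rot":[0,0,2.2]},
    {"linear":[8.8,0.35,8],"delta_rot":[0,0,2.2]},
    {"linear":[8.8,0.35,10],"delta_rot":[0,0,2.2]}
  ],
  "hand": 0.85
}}

```text
clock: 20.9
tool_pos: [417.9, 298.7, 125.7]
tcp_rot: [0.595, 0.804, -0.001, -0.0]
wrist_force: [0.8, 0.6, 0.3]
gripper_width: 78.9
gripper_force: 0.0
```

Request:
{"fn": "move_arm", "kwargs": {
  "plan": [
    {"linear":[0,0,2],"delta_rot":[0,0,0]},
    {"linear":[0,0,4],"delta_rot":[0,0,0]},
    {"linear":[0,0,6],"delta_rot":[0,0,0]},
    {"linear":[0,0,7.5],"delta_rot":[0,0,0]},
    {"linear":[0,0,7.5],"delta_rot":[0,0,0]}
  ]
}}

```text
clock: 21.4
tool_pos: [417.2, 297.5, 50.2]
tcp_rot: [0.596, 0.803, -0.002, -0.0]
wrist_force: [0.4, -0.7, 0.2]
gripper_width: 78.9
gripper_force: 0.0
```

Request:
{"fn": "move_arm", "kwargs": {
  "plan": [
    {"linear":[0,0,0],"delta_rot":[0,0,0]},
    {"linear":[0,0,0],"delta_rot":[0,0,0]},
    {"linear":[0,0,0],"delta_rot":[0,0,0]},
    {"linear":[0,0,0],"delta_rot":[0,0,0]},
    {"linear":[0,0,0],"delta_rot":[0,0,0]}
  ],
  "hand": -1
}}

```text
clock: 21.9
tool_pos: [419.0, 298.9, 53.0]
tcp_rot: [0.597, 0.802, 0.001, 0.0]
wrist_force: [-0.7, -0.9, 7.1]
gripper_width: 54.1
gripper_force: 64.2
```

Request:
{"fn": "move_arm", "kwargs": {
  "plan": [
    {"linear":[0,0,-3],"delta_rot":[0,0,0]},
    {"linear":[0,0,-7],"delta_rot":[0,0,0]},
    {"linear":[0,0,-11],"delta_rot":[0,0,0]},
    {"linear":[0,0,-15],"delta_rot":[0,0,0]},
    {"linear":[0,0,-18],"delta_rot":[0,0,0]}
  ]
}}

```text
clock: 22.4
tool_pos: [418.9, 298.5, 234.8]
tcp_rot: [0.598, 0.802, 0.001, 0.0]
wrist_force: [-0.9, 0.0, -1.3]
gripper_width: 54.4
gripper_force: 63.7
```

Request:
{"fn": "move_arm", "kwargs": {
  "plan": [
    {"linear":[-4.7,-0.5,0],"delta_rot":[0,0,0]},
    {"linear":[-9.3,-1,0],"delta_rot":[0,0,0]},
    {"linear":[-14,-1.6,0],"delta_rot":[0,0,0]},
    {"linear":[-18.6,-2.2,0],"delta_rot":[0,0,0]},
    {"linear":[-23.3,-2.8,0],"delta_rot":[0,0,0]}
  ]
}}

```text
clock: 22.9
tool_pos: [458.1, 65.5, 232.5]
tcp_rot: [0.597, 0.802, 0.001, -0.0]
wrist_force: [0.4, 0.3, -1.1]
gripper_width: 54.2
gripper_force: 63.7
```

Request:
{"fn": "move_arm", "kwargs": {
  "plan": [
    {"linear":[-4.7,-0.5,0],"delta_rot":[0,0,-6]},
    {"linear":[-9.3,-1,0],"delta_rot":[0,0,-12]},
    {"linear":[-14,-1.6,0],"delta_rot":[0,0,-18]},
    {"linear":[-18.6,-2.2,0],"delta_rot":[0,0,-25]},
    {"linear":[-23.3,-2.8,0],"delta_rot":[0,0,-32]}
  ]
}}

```text
clock: 23.4
tool_pos: [496.9, -156.5, 232.4]
tcp_rot: [0.359, 0.933, 0.0, 0.0]
wrist_force: [1.4, 0.9, -0.7]
gripper_width: 53.9
gripper_force: 63.8
```

Request:
{"fn": "move_arm", "kwargs": {
  "plan": [
    {"linear":[0,0,0],"delta_rot":[0,0,-8]},
    {"linear":[0,0,0],"delta_rot":[0,0,-16]},
    {"linear":[0,0,0],"delta_rot":[0,0,-24]},
    {"linear":[0,0,0],"delta_rot":[0,0,-30]},
    {"linear":[0,0,0],"delta_rot":[0,0,-34]}
  ]
}}

```text
clock: 23.9
tool_pos: [496.7, -154.9, 232.3]
tcp_rot: [0.071, 0.997, 0.0, -0.0]
wrist_force: [-0.8, -0.2, -1.7]
gripper_width: 54.3
gripper_force: 63.8
```

```bash
python3 - <<'E'
from h import *
go((500,-164,62),82.9);s=get_state(); print(s["gripper_width"],s["gripper_force"])
E
```

```text
lin cm [-0.46 -0.85 17.03] rz -1.1 alt 178.9 | tilt z [-0.  0. -1.] y 81.8 pos [ 496.7 -154.9  232.3] t 23.9
54.327507322747245 63.78769397735596
```

Request:
{"fn": "move_arm", "kwargs": {
  "plan": [
    {"linear":[-0.4,-0.9,4],"delta_rot":[0,0,-1.1]},
    {"linear":[-0.4,-0.9,8],"delta_rot":[0,0,-1.1]},
    {"linear":[-0.4,-0.9,12],"delta_rot":[0,0,-1.1]},
    {"linear":[-0.4,-0.9,15],"delta_rot":[0,0,-1.1]},
    {"linear":[-0.4,-0.9,16.5],"delta_rot":[0,0,-1.1]}
  ]
}}

```text
clock: 24.4
tool_pos: [497.9, -163.8, 64.7]
tcp_rot: [0.064, 0.998, 0.0, -0.002]
wrist_force: [0.3, 0.7, -0.7]
gripper_width: 54.4
gripper_force: 63.8
```

Request:
{"fn": "move_arm", "kwargs": {
  "plan": [
    {"linear":[0,0,0.3],"delta_rot":[0,0,0]},
    {"linear":[0,0,0.5],"delta_rot":[0,0,0]},
    {"linear":[0,0,0.7],"delta_rot":[0,0,0]},
    {"linear":[0,0,0.7],"delta_rot":[0,0,0]}
  ]
}}

```text
clock: 24.8
tool_pos: [500.2, -164.5, 61.1]
tcp_rot: [0.064, 0.998, -0.0, 0.001]
wrist_force: [-0.8, -0.2, -1.3]
gripper_width: 54.3
gripper_force: 63.8
```

Request:
{"fn": "move_arm", "kwargs": {
  "plan": [
    {"linear":[0,0,0.1],"delta_rot":[0,0,0]},
    {"linear":[0,0,0.2],"delta_rot":[0,0,0]},
    {"linear":[0,0,0.2],"delta_rot":[0,0,0]}
  ]
}}

```text
clock: 25.1
tool_pos: [500.1, -164.4, 59.1]
tcp_rot: [0.064, 0.998, 0.0, 0.001]
wrist_force: [-1.4, 1.5, 4.7]
gripper_width: 53.8
gripper_force: 64.2
```

Request:
{"fn": "move_arm", "kwargs": {
  "plan": [
    {"linear":[-0.2,0,0],"delta_rot":[0,0,-0.3]},
    {"linear":[-0.4,0,0],"delta_rot":[0,0,-0.3]},
    {"linear":[-0.6,0,0],"delta_rot":[0,0,-0.3]},
    {"linear":[-0.6,0,0],"delta_rot":[0,0,-0.3]}
  ]
}}

```text
clock: 25.5
tool_pos: [502.5, -165.0, 59.1]
tcp_rot: [0.061, 0.998, 0.001, -0.003]
wrist_force: [-14.9, 2.5, 21.1]
gripper_width: 53.9
gripper_force: 66.5
```

Request:
{"fn": "move_arm", "kwargs": {
  "plan": [
    {"linear":[-0.2,0,0],"delta_rot":[0,0,0]},
    {"linear":[-0.3,0,0],"delta_rot":[0,0,0]},
    {"linear":[-0.3,0,0],"delta_rot":[0,0,0]}
  ]
}}

```text
clock: 25.8
tool_pos: [502.6, -165.0, 59.1]
tcp_rot: [0.061, 0.998, 0.002, -0.005]
wrist_force: [-26.5, 5.3, 34.0]
gripper_width: 53.9
gripper_force: 68.1
```

Request:
{"fn": "move_arm", "kwargs": {
  "plan": [
    {"linear":[0.4,0,-0.1],"delta_rot":[0,0,0]},
    {"linear":[0.4,0,-0.1],"delta_rot":[0,0,0]}
  ]
}}

```text
clock: 26.0
tool_pos: [502.6, -164.9, 59.3]
tcp_rot: [0.061, 0.998, 0.0, -0.001]
wrist_force: [-5.6, 0.3, 1.5]
gripper_width: 54.2
gripper_force: 64.2
```

Request:
{"fn": "move_arm", "kwargs": {
  "plan": [
    {"linear":[0,0,0],"delta_rot":[0,0,0]},
    {"linear":[0,0,0],"delta_rot":[0,0,0]},
    {"linear":[0,0,0],"delta_rot":[0,0,0]}
  ],
  "hand": 0.5
}}

```text
clock: 26.3
tool_pos: [505.3, -165.1, 59.5]
tcp_rot: [0.061, 0.998, -0.0, 0.001]
wrist_force: [0.3, -0.6, 0.7]
gripper_width: 63.9
gripper_force: 0.0
```

Request:
{"fn": "move_arm", "kwargs": {
  "plan": [
    {"linear":[0,0,-2],"delta_rot":[0,0,0]},
    {"linear":[0,0,-4],"delta_rot":[0,0,0]},
    {"linear":[0,0,-7],"delta_rot":[0,0,0]},
    {"linear":[0,0,-10],"delta_rot":[0,0,0]},
    {"linear":[0,0,-12],"delta_rot":[0,0,0]}
  ]
}}

```text
clock: 26.8
tool_pos: [505.5, -165.4, 181.4]
tcp_rot: [0.061, 0.998, -0.0, 0.001]
wrist_force: [-0.6, 0.7, -0.1]
gripper_width: 63.9
gripper_force: 0.0
```

```bash
python3 - <<'E'
from h import *
p=np.array([566,-62.7,-.124]);c,s=np.cos(p[2]),np.sin(p[2])
f=lambda x,y,z:(p[0]+c*x-s*y,p[1]+s*x+c*y,z)
go(f(-49,-170,40),82.9)
a=shot("scene"); b=shot("side");w=shot("wrist")
i2=np.hstack([cv2.resize(a["color"][190:320,250:410],(400,325)),cv2.resize(b["color"][90:220,190:350],(400,325))])
cv2.imwrite("pics/c3.png",np.vstack([i2,cv2.resize(w["color"][170:300],(800,203))])[:,:,::-1])
E
```

```text
lin cm [ 0.21 -6.05 14.14] rz 0.1 alt -179.9 | tilt z [ 0.002 -0.001 -1.   ] y 83.0 pos [ 505.5 -165.4  181.4] t 26.8
```

View pics/c3.png

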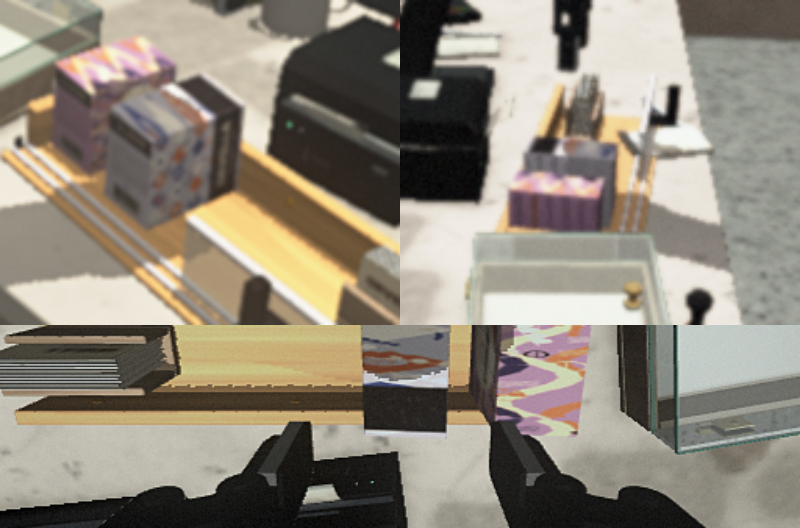

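Both boxes stand square with a gap of about 25 mm between them. I'll push blue leftwards with closed fingers.

Request:
{"fn": "move_arm", "kwargs": {
  "plan": [
    {"linear":[0,-3,0],"delta_rot":[0,0,0]},
    {"linear":[0.2,-6.1,0],"delta_rot":[0,0,0]},
    {"linear":[0.2,-6.1,0],"delta_rot":[0,0,0]},
    {"linear":[0.2,-6.1,0],"delta_rot":[0,0,0]},
    {"linear":[0.2,-6.1,0],"delta_rot":[0,0,0]}
  ],
  "hand": -1
}}

```text
clock: 27.45
tool_pos: [495.1, -224.3, 178.5]
tcp_rot: [0.061, 0.998, 0.0, -0.001]
wrist_force: [0.1, 0.3, 0.6]
gripper_width: 0.1
gripper_force: 0.0
```

Request:
{"fn": "move_arm", "kwargs": {
  "plan": [
    {"linear":[0,0,4],"delta_rot":[0,0,0]},
    {"linear":[0,0,8],"delta_rot":[0,0,0]},
    {"linear":[0,0,11],"delta_rot":[0,0,0]},
    {"linear":[0,0,13.7],"delta_rot":[0,0,0]},
    {"linear":[0,0,13.7],"delta_rot":[0,0,0]}
  ]
}}

```text
clock: 27.95
tool_pos: [493.4, -223.5, 39.2]
tcp_rot: [0.06, 0.998, 0.001, -0.003]
wrist_force: [0.2, 0.5, 0.5]
gripper_width: -0.3
gripper_force: 0.0
```

Request:
{"fn": "move_arm", "kwargs": {
  "plan": [
    {"linear":[0,0.6,0],"delta_rot":[0,0,0]},
    {"linear":[0,1.2,0],"delta_rot":[0,0,0]},
    {"linear":[0,1.8,0],"delta_rot":[0,0,0]},
    {"linear":[0,2.3,0],"delta_rot":[0,0,0]},
    {"linear":[0,2.6,0],"delta_rot":[0,0,0]}
  ]
}}

```text
clock: 28.45
tool_pos: [499.8, -199.4, 44.0]
tcp_rot: [0.061, 0.998, -0.0, 0.002]
wrist_force: [-1.1, -6.3, 8.9]
gripper_width: 0.0
gripper_force: 0.0
```

Request:
{"fn": "move_arm", "kwargs": {
  "plan": [
    {"linear":[0,0.3,0],"delta_rot":[0,0,0]},
    {"linear":[0,0.6,0],"delta_rot":[0,0,0]},
    {"linear":[0,0.8,0],"delta_rot":[0,0,0]},
    {"linear":[0,1,0],"delta_rot":[0,0,0]},
    {"linear":[0,1,0],"delta_rot":[0,0,0]}
  ]
}}

```text
clock: 28.95
tool_pos: [500.0, -195.7, 44.8]
tcp_rot: [0.063, 0.998, -0.004, 0.002]
wrist_force: [-5.3, -18.3, 14.4]
gripper_width: -0.0
gripper_force: 0.0
```

```bash
python3 - <<'E'
from h import *
p=np.array([566,-62.7,-.124]);c,s=np.cos(p[2]),np.sin(p[2])
t=get_state()["tool_pos"][:2]-p[:2]; print("rack",c*t[0]+s*t[1],-s*t[0]+c*t[1])
E
```

```text
rack -49.01918504738232 -140.17065374815928
```

The force rose to 18 N at this point. I'll back off, lift, and sample a colour profile across the box tops to measure the remaining gap.

Request:
{"fn": "move_arm", "kwargs": {
  "plan": [
    {"linear":[0,-0.5,0],"delta_rot":[0,0,0]},
    {"linear":[0,-2,0],"delta_rot":[0,0,0]},
    {"linear":[0,-2.5,-3],"delta_rot":[0,0,0]},
    {"linear":[0,-2.5,-8],"delta_rot":[0,0,0]},
    {"linear":[0,-2.5,-13],"delta_rot":[0,0,0]}
  ]
}}

```text
clock: 29.45
tool_pos: [495.4, -214.2, 173.1]
tcp_rot: [0.061, 0.998, 0.0, -0.002]
wrist_force: [1.1, -0.3, 0.2]
gripper_width: 0.0
gripper_force: 0.0
```

Request:
{"fn": "move_arm", "kwargs": {
  "plan": [
    {"linear":[-2,4,-1],"delta_rot":[0,0,0]},
    {"linear":[-4,8,-2],"delta_rot":[0,0,0]},
    {"linear":[-6,10,-4],"delta_rot":[0,0,0]},
    {"linear":[-7,11,-5],"delta_rot":[0,0,0]},
    {"linear":[-7,11,-5],"delta_rot":[0,0,0]}
  ]
}}

```text
clock: 29.95
tool_pos: [581.3, -111.3, 223.2]
tcp_rot: [0.059, 0.998, 0.0, 0.001]
wrist_force: [-1.0, -0.5, 0.1]
gripper_width: 0.2
gripper_force: 0.0
```

```bash
cat >> h.py <<'E'
RP=np.array([566,-62.7,-.124])
def rk(x,y,z):
    c,s=np.cos(RP[2]),np.sin(RP[2]); return np.array((RP[0]+c*x-s*y,RP[1]+s*x+c*y,z))
def rackpos():
    c,s=np.cos(RP[2]),np.sin(RP[2]); t=get_state()["tool_pos"]; a,b=t[:2]-RP[:2]; print("tcp rack",round(c*a+s*b,1),round(-s*a+c*b,1),round(t[2],1))
def rect(c,x0,x1,y0,y1,z,s=3):
    "rectified top view of plane z: columns run along rack y from y1 (left) to y0, rows along x from x1 down to x0"
    src=np.float32([proj(c,rk(x,y,z)) for x,y in((x1,y1),(x1,y0),(x0,y0),(x0,y1))]); w,h=int((y1-y0)*s),int((x1-x0)*s)
    return cv2.warpPerspective(c["color"],cv2.getPerspectiveTransform(src,np.float32([(0,0),(w,0),(w,h),(0,h)])),(w,h))
E
python3 - <<'E'
from h import *
rackpos(); w=shot("wrist")
for x in(-20,-45,-70,-85):
    r=rect(w,x-6,x+6,-160,0,90,1).mean(0).astype(int)
    print(x,[(-2*i,*r[2*i]) for i in range(10,80,2)])
for r in((0,-27,90),(-92,-27,90),(-98,-82,92)): print(proj(w,rk(*r)).round())
i=[cv2.resize(rect(w,-130,15,-190,20,88,2),None,fx=1,fy=1)]
cv2.imwrite("pics/d1.png",i[0][:,:,::-1])
E
```

```text
tcp rack 21.2 -46.4 223.2
-20 [(-20, np.int64(109), np.int64(75), np.int64(72)), (-24, np.int64(108), np.int64(82), np.int64(87)), (-28, np.int64(106), np.int64(85), np.int64(95)), (-32, np.int64(110), np.int64(91), np.int64(96)), (-36, np.int64(112), np.int64(95), np.int64(96)), (-40, np.int64(98), np.int64(83), np.int64(83)), (-44, np.int64(103), np.int64(92), np.int64(80)), (-48, np.int64(92), np.int64(81), np.int64(73)), (-52, np.int64(59), np.int64(51), np.int64(49)), (-56, np.int64(47), np.int64(46), np.int64(45)), (-60, np.int64(30), np.int64(26), np.int64(25)), (-64, np.int64(29), np.int64(26), np.int64(23)), (-68, np.int64(29), np.int64(26), np.int64(23)), (-72, np.int64(30), np.int64(27), np.int64(24)), (-76, np.int64(30), np.int64(26), np.int64(23)), (-80, np.int64(32), np.int64(29), np.int64(25)), (-84, np.int64(33), np.int64(29), np.int64(26)), (-88, np.int64(32), np.int64(28), np.int64(23)), (-92, np.int64(33), np.int64(30), np.int64(25)), (-96, np.int64(35), np.int64(30), np.int64(26)), (-100, np.int64(36), np.int64(32), np.int64(26)), (-104, np.int64(32), np.int64(28)
[... 5464 characters left out ...]
.int64(178), np.int64(121)), (-112, np.int64(209), np.int64(176), np.int64(121)), (-116, np.int64(209), np.int64(177), np.int64(122)), (-120, np.int64(209), np.int64(178), np.int64(122)), (-124, np.int64(209), np.int64(177), np.int64(122)), (-128, np.int64(209), np.int64(176), np.int64(120)), (-132, np.int64(210), np.int64(176), np.int64(121)), (-136, np.int64(209), np.int64(177), np.int64(121)), (-140, np.int64(209), np.int64(177), np.int64(122)), (-144, np.int64(209), np.int64(176), np.int64(121)), (-148, np.int64(209), np.int64(176), np.int64(121)), (-152, np.int64(209), np.int64(177), np.int64(122)), (-156, np.int64(209), np.int64(177), np.int64(121))]
[275. 166.]
[278.  70.]
[219.  62.]
```

```bash
python3 - <<'E'
from h import *
w=shot("wrist");a=shot("scene")
i=rect(w,-130,15,-150,20,88,3); j=cv2.resize(a["color"][200:290,255:395],(510,328),interpolation=cv2.INTER_CUBIC)[:160]
j=cv2.resize(a["color"][195:285,255:405],(290,174)); c=np.zeros((435,800,3),np.uint8); c[:i.shape[0],:510]=i; c[:174,510:]=j
cv2.imwrite("pics/d2.png",c[:,:,::-1])
go(rk(-150,-292.5,66),82.9)
E
```

```text
lin cm [ 16.83 -24.23  15.59] rz 0.0 alt -180.0 | tilt z [-0.002 -0.    -1.   ] y 82.9 pos [ 578.  -114.6  221.5] t 30.1
```

View pics/d2.png

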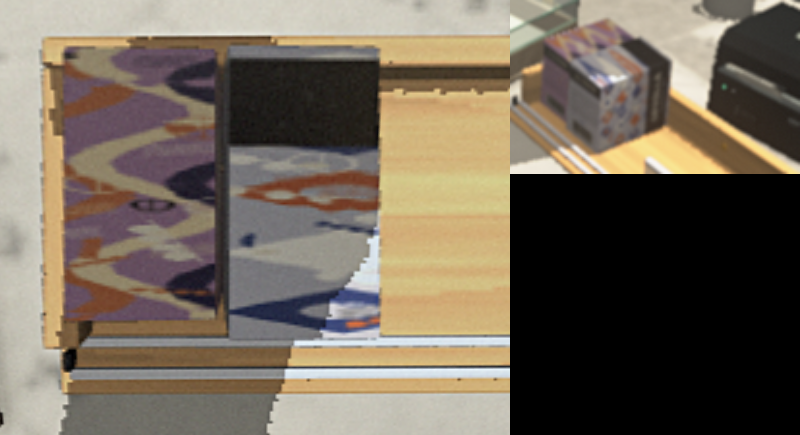

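The top view shows both boxes square with centres about 54.7 mm apart. The visible tops measure only about 51 mm wide, so the 4 mm seam is probably cosmetic. The last push seems to have landed on the top edge, though, so I'll push again low down with the tool turned 90°.

Request:
{"fn": "move_arm", "kwargs": {
  "plan": [
    {"linear":[1.7,-2.5,0],"delta_rot":[0,0,8]},
    {"linear":[3.4,-5,0],"delta_rot":[0,0,16]},
    {"linear":[5,-7.5,0],"delta_rot":[0,0,24]},
    {"linear":[6.7,-10,0],"delta_rot":[0,0,32]},
    {"linear":[6.7,-10,0],"delta_rot":[0,0,40]}
  ]
}}

```text
clock: 30.6
tool_pos: [495.8, -209.7, 222.1]
tcp_rot: [0.405, 0.914, -0.0, -0.001]
wrist_force: [1.1, -0.4, 1.0]
gripper_width: 0.2
gripper_force: 0.0
```

Request:
{"fn": "move_arm", "kwargs": {
  "plan": [
    {"linear":[0,0,0],"delta_rot":[0,0,8.3]},
    {"linear":[0,0,0],"delta_rot":[0,0,16.6]},
    {"linear":[0,0,0],"delta_rot":[0,0,25]},
    {"linear":[0,0,0],"delta_rot":[0,0,33.3]},
    {"linear":[0,0,0],"delta_rot":[0,0,41.6]}
  ]
}}

```text
clock: 31.1
tool_pos: [499.0, -205.7, 221.7]
tcp_rot: [0.701, 0.713, -0.0, -0.001]
wrist_force: [0.1, 0.2, -0.3]
gripper_width: -0.0
gripper_force: 0.0
```

Request:
{"fn": "move_arm", "kwargs": {
  "plan": [
    {"linear":[0,0,0],"delta_rot":[0,0,4]},
    {"linear":[0,0,0],"delta_rot":[0,0,8.4]},
    {"linear":[0,0,0],"delta_rot":[0,0,8.4]},
    {"linear":[0,0,0],"delta_rot":[0,0,8.4]}
  ]
}}

```text
clock: 31.5
tool_pos: [499.7, -205.4, 221.9]
tcp_rot: [0.749, 0.663, -0.0, -0.0]
wrist_force: [0.5, -0.8, 0.7]
gripper_width: -0.1
gripper_force: 0.0
```

```bash
python3 - <<'E'
from h import *
rackpos(); go(rk(-49,-150,33),-7.1); print(get_state()["q"].round(2))
E
```

```text
tcp rack -48.2 -149.8 221.9
lin cm [-0.02 -0.07 18.89] rz 0.1 alt -179.9 | tilt z [-0.001  0.    -1.   ] y -7.0 pos [ 499.7 -205.4  221.9] t 31.5
[-0.5   0.43  1.08  1.86 -0.43  1.11  0.62]
```

Request:
{"fn": "move_arm", "kwargs": {
  "plan": [
    {"linear":[0,0,4.5],"delta_rot":[0,0,0]},
    {"linear":[0,0,9],"delta_rot":[0,0,0]},
    {"linear":[0,0,13.5],"delta_rot":[0,0,0]},
    {"linear":[0,0,17],"delta_rot":[0,0,0]},
    {"linear":[0,0,18.8],"delta_rot":[0,0,0]}
  ]
}}

```text
clock: 32.0
tool_pos: [498.6, -204.5, 31.4]
tcp_rot: [0.749, 0.663, -0.001, -0.002]
wrist_force: [-0.4, 1.0, 0.0]
gripper_width: 0.1
gripper_force: 0.0
```

Request:
{"fn": "move_arm", "kwargs": {
  "plan": [
    {"linear":[0.6,0,0],"delta_rot":[0,0,0]},
    {"linear":[1.2,0,0],"delta_rot":[0,0,0]},
    {"linear":[1.7,0,0],"delta_rot":[0,0,0]},
    {"linear":[2.1,0,0],"delta_rot":[0,0,0]},
    {"linear":[2.4,0,0],"delta_rot":[0,0,0]}
  ]
}}

```text
clock: 32.5
tool_pos: [504.4, -180.3, 35.3]
tcp_rot: [0.749, 0.663, 0.001, 0.001]
wrist_force: [0.3, 0.1, 0.3]
gripper_width: -0.1
gripper_force: 0.0
```

Request:
{"fn": "move_arm", "kwargs": {
  "plan": [
    {"linear":[0.2,0,0],"delta_rot":[0,0,0]},
    {"linear":[0.4,0,0],"delta_rot":[0,0,0]},
    {"linear":[0.5,0,0],"delta_rot":[0,0,0]},
    {"linear":[0.5,0,0],"delta_rot":[0,0,0]}
  ]
}}

```text
clock: 32.9
tool_pos: [504.4, -179.0, 35.2]
tcp_rot: [0.75, 0.662, -0.001, 0.002]
wrist_force: [-0.8, -9.0, 2.4]
gripper_width: 0.1
gripper_force: 0.0
```

```bash
python3 - <<'E'
from h import *
rackpos()
E
```

```text
tcp rack -46.7 -123.0 35.2
```

Request:
{"fn": "move_arm", "kwargs": {
  "plan": [
    {"linear":[0.2,0,0],"delta_rot":[0,0,0]},
    {"linear":[0.4,0,0],"delta_rot":[0,0,0]},
    {"linear":[0.5,0,0],"delta_rot":[0,0,0]},
    {"linear":[0.5,0,0],"delta_rot":[0,0,0]}
  ]
}}

```text
clock: 33.3
tool_pos: [504.5, -178.9, 36.1]
tcp_rot: [0.751, 0.661, -0.002, 0.005]
wrist_force: [-3.7, -20.6, 6.8]
gripper_width: 0.3
gripper_force: 0.0
```

```bash
python3 - <<'E'
from h import *
rackpos()
E
```

```text
tcp rack -46.6 -122.9 36.1
```

Firm stall at 20 N, so the row is tight. Now back off and return to the handle.

Request:
{"fn": "move_arm", "kwargs": {
  "plan": [
    {"linear":[-1.5,0,0],"delta_rot":[0,0,0]},
    {"linear":[-3.5,0,0],"delta_rot":[0,0,0]},
    {"linear":[-3.5,0,-5],"delta_rot":[0,0,0]},
    {"linear":[-3.5,0,-10],"delta_rot":[0,0,0]},
    {"linear":[-3.5,0,-15],"delta_rot":[0,0,0]}
  ]
}}

```text
clock: 33.8
tool_pos: [499.8, -206.2, 185.9]
tcp_rot: [0.749, 0.662, -0.001, -0.0]
wrist_force: [2.1, 0.3, -0.3]
gripper_width: -0.3
gripper_force: 0.0
```

Request:
{"fn": "move_arm", "kwargs": {
  "plan": [
    {"linear":[-2.5,-2,-0.7],"delta_rot":[0,0,-8]},
    {"linear":[-5,-4,-1.4],"delta_rot":[0,0,-16]},
    {"linear":[-7.5,-6,-2],"delta_rot":[0,0,-24]},
    {"linear":[-10,-8,-3],"delta_rot":[0,0,-32]},
    {"linear":[-13,-10,-4],"delta_rot":[0,0,-40]}
  ],
  "hand": 1
}}

```text
clock: 34.3
tool_pos: [384.5, -322.8, 224.8]
tcp_rot: [0.474, 0.88, 0.0, -0.0]
wrist_force: [0.3, 0.0, 0.7]
gripper_width: 72.0
gripper_force: 0.0
```

Request:
{"fn": "move_arm", "kwargs": {
  "plan": [
    {"linear":[0,0,0],"delta_rot":[0,0,-8.3]},
    {"linear":[0,0,0],"delta_rot":[0,0,-16.6]},
    {"linear":[0,0,0],"delta_rot":[0,0,-25]},
    {"linear":[0,0,0],"delta_rot":[0,0,-33.3]},
    {"linear":[0,0,0],"delta_rot":[0,0,-41.6]}
  ]
}}

```text
clock: 34.8
tool_pos: [385.2, -322.6, 224.5]
tcp_rot: [0.131, 0.991, 0.0, 0.0]
wrist_force: [-0.1, 0.2, -0.1]
gripper_width: 85.2
gripper_force: 0.0
```

Request:
{"fn": "move_arm", "kwargs": {
  "plan": [
    {"linear":[0,0,0],"delta_rot":[0,0,-4]},
    {"linear":[0,0,0],"delta_rot":[0,0,-8.4]},
    {"linear":[0,0,0],"delta_rot":[0,0,-8.4]}
  ]
}}

```text
clock: 35.1
tool_pos: [385.2, -322.6, 224.5]
tcp_rot: [0.061, 0.998, 0.0, 0.0]
wrist_force: [-1.0, -0.3, -0.6]
gripper_width: 85.4
gripper_force: 0.0
```

```bash
python3 - <<'E'
from h import *
rackpos(); go((380.5,-334.5,66),82.9)
E
```

```text
tcp rack -147.2 -280.3 224.5
lin cm [ 0.33 -1.24 15.85] rz 0.1 alt -179.9 | tilt z [ 0.  0. -1.] y 83.0 pos [ 385.2 -322.6  224.5] t 35.1
```

Request:
{"fn": "move_arm", "kwargs": {
  "plan": [
    {"linear":[0.3,-1.2,4],"delta_rot":[0,0,0]},
    {"linear":[0.3,-1.2,8],"delta_rot":[0,0,0]},
    {"linear":[0.3,-1.2,12],"delta_rot":[0,0,0]},
    {"linear":[0.3,-1.2,15],"delta_rot":[0,0,0]},
    {"linear":[0.3,-1.2,15.8],"delta_rot":[0,0,0]}
  ]
}}

```text
clock: 35.6
tool_pos: [379.3, -333.0, 63.7]
tcp_rot: [0.062, 0.998, 0.001, -0.002]
wrist_force: [-0.0, 0.5, -0.4]
gripper_width: 85.5
gripper_force: 0.0
```

Request:
{"fn": "move_arm", "kwargs": {
  "plan": [
    {"linear":[0,0,0],"delta_rot":[0,0,0]},
    {"linear":[0,0,0],"delta_rot":[0,0,0]},
    {"linear":[0,0,0],"delta_rot":[0,0,0]},
    {"linear":[0,0,0],"delta_rot":[0,0,0]},
    {"linear":[0,0,0],"delta_rot":[0,0,0]}
  ],
  "hand": -1
}}

```text
clock: 36.1
tool_pos: [381.6, -334.4, 67.2]
tcp_rot: [0.061, 0.998, -0.0, 0.001]
wrist_force: [-0.7, 0.1, -0.4]
gripper_width: 12.4
gripper_force: 0.0
```

Request:
{"fn": "move_arm", "kwargs": {
  "plan": [
    {"linear":[0,0,0],"delta_rot":[0,0,0]},
    {"linear":[0,2,0],"delta_rot":[0,0,0]},
    {"linear":[0,4,0],"delta_rot":[0,0,0]},
    {"linear":[0,6,0],"delta_rot":[0,0,0]},
    {"linear":[0,8,0],"delta_rot":[0,0,0]}
  ]
}}

```text
clock: 36.6
tool_pos: [391.2, -255.2, 67.3]
tcp_rot: [0.061, 0.998, -0.001, 0.001]
wrist_force: [-0.9, -2.2, 7.2]
gripper_width: 10.9
gripper_force: 62.8
```

Request:
{"fn": "move_arm", "kwargs": {
  "plan": [
    {"linear":[0,2,0],"delta_rot":[0,0,0]},
    {"linear":[0,4,0],"delta_rot":[0,0,0]},
    {"linear":[0,6,0],"delta_rot":[0,0,0]},
    {"linear":[0,8,0],"delta_rot":[0,0,0]},
    {"linear":[0,10,0],"delta_rot":[0,0,0]}
  ]
}}

```text
clock: 37.1
tool_pos: [403.3, -155.5, 67.3]
tcp_rot: [0.061, 0.998, -0.0, 0.001]
wrist_force: [-2.7, -1.4, 9.2]
gripper_width: 11.0
gripper_force: 63.2
```

```bash
python3 - <<'E'
from h import *
rackpos(); s=get_state(); print(s["gripper_width"],s["gripper_force"],s["wrist_force"]); go(rk(-150,-92.5,66),82.9)
E
```

```text
tcp rack -149.9 -112.3 67.3
10.956118575291747 63.183921575546265 [-2.68729882 -1.43652156  9.21671965]
lin cm [0.   1.98 0.13] rz 0.1 alt -179.9 | tilt z [ 0.001 -0.    -1.   ] y 83.0 pos [ 403.3 -155.5   67.3] t 37.1
```

Request:
{"fn": "move_arm", "kwargs": {
  "plan": [
    {"linear":[0,0.5,0],"delta_rot":[0,0,0]},
    {"linear":[0,1,0],"delta_rot":[0,0,0]},
    {"linear":[0,1.5,0],"delta_rot":[0,0,0]},
    {"linear":[0,1.8,0],"delta_rot":[0,0,0]},
    {"linear":[0,1.8,0],"delta_rot":[0,0,0]}
  ]
}}

```text
clock: 37.6
tool_pos: [405.6, -137.5, 67.3]
tcp_rot: [0.061, 0.998, 0.0, 0.001]
wrist_force: [-2.9, 1.4, 12.8]
gripper_width: 11.1
gripper_force: 63.5
```

Request:
{"fn": "move_arm", "kwargs": {
  "plan": [
    {"linear":[0,0.2,0],"delta_rot":[0,0,0]},
    {"linear":[0,0.4,0],"delta_rot":[0,0,0]},
    {"linear":[0,0.6,0],"delta_rot":[0,0,0]},
    {"linear":[0,0.7,0],"delta_rot":[0,0,0]},
    {"linear":[0,0.7,0],"delta_rot":[0,0,0]}
  ]
}}

```text
clock: 38.1
tool_pos: [405.8, -135.7, 67.3]
tcp_rot: [0.063, 0.998, -0.003, 0.001]
wrist_force: [-6.8, -18.1, 7.6]
gripper_width: 10.8
gripper_force: 62.8
```

```bash
python3 - <<'E'
from h import *
rackpos()
E
```

```text
tcp rack -150.0 -92.3 67.3
```

The guard is at its shut stop (handle at rack y=-92.3, 18 N). I'll release it under load and lift.

Request:
{"fn": "move_arm", "kwargs": {
  "plan": [
    {"linear":[0,0,0],"delta_rot":[0,0,0]},
    {"linear":[0,0,0],"delta_rot":[0,0,0]},
    {"linear":[0,0,0],"delta_rot":[0,0,0]},
    {"linear":[0,0,0],"delta_rot":[0,0,0]},
    {"linear":[0,0,0],"delta_rot":[0,0,0]}
  ],
  "hand": 1
}}

```text
clock: 38.6
tool_pos: [406.1, -130.4, 66.4]
tcp_rot: [0.061, 0.998, 0.0, 0.0]
wrist_force: [-0.4, -0.3, 0.5]
gripper_width: 81.9
gripper_force: 0.0
```

Request:
{"fn": "move_arm", "kwargs": {
  "plan": [
    {"linear":[0,0,-3],"delta_rot":[0,0,0]},
    {"linear":[0,0,-7],"delta_rot":[0,0,0]},
    {"linear":[0,0,-11],"delta_rot":[0,0,0]},
    {"linear":[0,0,-15],"delta_rot":[0,0,0]},
    {"linear":[0,0,-18],"delta_rot":[0,0,0]}
  ]
}}

```text
clock: 39.1
tool_pos: [406.3, -131.0, 248.6]
tcp_rot: [0.061, 0.998, 0.0, 0.001]
wrist_force: [1.1, 0.6, -0.2]
gripper_width: 85.3
gripper_force: 0.0
```

Request:
{"fn": "move_arm", "kwargs": {
  "plan": [
    {"linear":[-4,1,0],"delta_rot":[0,0,0]},
    {"linear":[-8,2,0],"delta_rot":[0,0,0]},
    {"linear":[-12,3,0],"delta_rot":[0,0,0]},
    {"linear":[-16,3.5,0],"delta_rot":[0,0,0]},
    {"linear":[-17,3.5,0],"delta_rot":[0,0,0]}
  ]
}}

```text
clock: 39.6
tool_pos: [582.4, -114.9, 245.2]
tcp_rot: [0.059, 0.998, -0.001, -0.0]
wrist_force: [0.5, -0.4, 0.8]
gripper_width: 85.5
gripper_force: 0.0
```

```bash
python3 - <<'E'
from h import *
rackpos(); w=shot("wrist"); a=shot("scene")
r=rect(w,-80,-60,-160,20,88,1).mean(0).astype(int)
print("row y:", [(20-i,int(r[i][0]),int(r[i][2])) for i in range(14,30,1)], [(20-i,int(r[i][0]),int(r[i][2])) for i in range(66,84)],[(20-i,int(r[i][0]),int(r[i][2])) for i in range(122,134)])
for y in(-14,-45,-65,-100):
    c=rect(w,-115,10,y-4,y+4,90,1).mean(1).astype(int); print(y,"x profile",[(10-i,int(c[i].sum())) for i in list(range(4,18))+list(range(96,114,2))])
# stamp: dark pixels near its spot, scene view
print("stamp",a["color"][225:245,196:212].mean((0,1)).round(), )
cv2.imwrite("pics/e.png",rect(w,-160,15,-200,20,88,3)[:,:,::-1])
E
```

```text
tcp rack 22.8 -49.8 245.2
row y: [(6, 165, 112), (5, 190, 104), (4, 198, 110), (3, 199, 112), (2, 199, 111), (1, 203, 111), (0, 153, 92), (-1, 104, 77), (-2, 97, 75), (-3, 103, 78), (-4, 106, 79), (-5, 109, 80), (-6, 111, 77), (-7, 113, 73), (-8, 114, 71), (-9, 115, 71)] [(-46, 82, 75), (-47, 78, 72), (-48, 78, 72), (-49, 79, 74), (-50, 78, 73), (-51, 59, 51), (-52, 51, 43), (-53, 41, 33), (-54, 36, 33), (-55, 71, 72), (-56, 109, 110), (-57, 115, 116), (-58, 114, 115), (-59, 111, 113), (-60, 106, 110), (-61, 101, 107), (-62, 100, 106), (-63, 104, 108)] [(-102, 150, 151), (-103, 161, 167), (-104, 171, 186), (-105, 175, 178), (-106, 186, 124), (-107, 197, 111), (-108, 198, 115), (-109, 197, 116), (-110, 197, 116), (-111, 197, 116), (-112, 197, 116), (-113, 197, 115)]
-14 x profile [(6, 564), (5, 579), (4, 411), (3, 400), (2, 456), (1, 493), (0, 409), (-1, 304), (-2, 348), (-3, 345), (-4, 330), (-5, 330), (-6, 336), (-7, 339), (-86, 209), (-88, 213), (-90, 244), (-92, 245), (-94, 253), (-96, 263), (-98, 417), (-100, 350), (-102, 250)]
-45 x profile [(6, 585), (5, 571), (4, 412), (3, 209), (2, 248), (1, 267), (0, 278), (-1, 263), (-2, 246), (-3, 250), (-4, 239), (-5, 227), (-6, 183), (-7, 144), (-86, 208), (-88, 313), (-90, 334), (-92, 264), (-94, 281), (-96, 245), (-98, 404), (-100, 340), (-102, 236)]
-65 x profile [(6, 586), (5, 604), (4, 570), (3, 189), (2, 260), (1, 266), (0, 261), (-1, 308), (-2, 341), (-3, 341), (-4, 300), (-5, 153), (-6, 70), (-7, 80), (-86, 220), (-88, 129), (-90, 136), (-92, 335), (-94, 333), (-96, 335), (-98, 344), (-100, 316), (-102, 241)]
-100 x profile [(6, 564), (5, 571), (4, 529), (3, 429), (2, 494), (1, 490), (0, 498), (-1, 334), (-2, 305), (-3, 349), (-4, 349), (-5, 241), (-6, 91), (-7, 82), (-86, 397), (-88, 474), (-90, 395), (-92, 304), (-94, 327), (-96, 584), (-98, 606), (-100, 604), (-102, 285)]
stamp [130. 120. 106.]
```

```bash
python3 -c "from cell import hand_in; print(hand_in())"
```

```text
the job is handed in; nothing more can be done
None
```

I opened the guard to its stop, stood lilac in the corner with blue tight against it (pink was absent), shut the guard to its stop, never went near the stamp, and handed the job in at about 40 s; the top view still showed a seam of about 4 mm between the boxes, which I put down to the printed tops looking about 51 mm wide, since their centres are 55 mm apart and a low push stalled at 20 N.

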